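# Dial the lockbox code and draw its bolt

### The job

Roll the three thumbwheels of the grey lockbox, one at a time and with a light press, until the code 2 - 5 - 3 stands squarely on top (left, middle, right, as seen from the robot). Only then slide the red bolt knob gently all the way to the left to unlock the box, leaving the code set and everything else on the bench where it is.

Things in the scene. Friction and masses are not known exactly. Their poses are not given: they have to be found in the camera images.
- lockbox: grey steel box fixed to the bench, 220 x 220 mm, lid 226 mm square, 80 mm high; origin under its centre, x away from the robot, y left. From the lid stand three cream thumbwheels in a row along y, 48 mm apart, 48 mm diameter, 16 mm wide, axle along y, black digits 0 to 7 round the rim, upright seen from the robot; the topmost digit, over the yellow index line, is set. Red bolt knob nearer the robot
- wheel_left (a joint): left thumbwheel in rad: digit on top x 0.7854 (0 = 0, 1 = 0.785 ... 7 = 5.498). Grows as the wheel's top rolls away from the robot (lockbox +x), falls as it rolls towards -x; stops at -0.2 and 5.7, so never round from 7 to 0. 2.1 N of drag turns it, 24 mm per rad without slip; it stays where it is left.
- wheel_left_top (a point): nominal top of the left thumbwheel, at (10, 48, 98) mm in the lockbox's frame, 18 mm over the lid; axes as the lockbox. The true top lies up to 6 mm above or below, differently for each wheel: find it by touch. The wheel is sprung: sinks from 2 N, 3 N more per mm, bottoms after 4 mm at 14 N. A press of 4 to 10 N rolls it; under 3 N slips; over 18 N strains it
- wheel_middle (a joint): middle thumbwheel in rad: digit on top x 0.7854 (0 = 0, 1 = 0.785 ... 7 = 5.498). Grows as the wheel's top rolls away from the robot (lockbox +x), falls as it rolls towards -x; stops at -0.2 and 5.7, so never round from 7 to 0. 2.1 N of drag turns it, 24 mm per rad without slip; it stays where it is left.
- wheel_middle_top (a point): nominal top of the middle thumbwheel, at (10, 0, 98) mm in the lockbox's frame, 18 mm over the lid; axes as the lockbox. The true top lies up to 6 mm above or below, differently for each wheel: find it by touch. The wheel is sprung: sinks from 2 N, 3 N more per mm, bottoms after 4 mm at 14 N. A press of 4 to 10 N rolls it; under 3 N slips; over 18 N strains it
- wheel_right (a joint): right thumbwheel in rad: digit on top x 0.7854 (0 = 0, 1 = 0.785 ... 7 = 5.498). Grows as the wheel's top rolls away from the robot (lockbox +x), falls as it rolls towards -x; stops at -0.2 and 5.7, so never round from 7 to 0. 2.1 N of drag turns it, 24 mm per rad without slip; it stays where it is left.
- wheel_right_top (a point): nominal top of the right thumbwheel, at (10, -48, 98) mm in the lockbox's frame, 18 mm over the lid; axes as the lockbox. The true top lies up to 6 mm above or below, differently for each wheel: find it by touch. The wheel is sprung: sinks from 2 N, 3 N more per mm, bottoms after 4 mm at 14 N. A press of 4 to 10 N rolls it; under 3 N slips; over 18 N strains it
- bolt (a joint): travel of the slide bolt in m: 0 locked (as it starts), 0.030 fully unlocked against its stop; slides in the lockbox's +y direction, needs about 4 N, stays where it is left. The lock does not block it mechanically: moving it with a wrong code spoils the lock; over 22 N on it bends it
- bolt_knob (a point): centre of the red bolt knob, a block 20 (x) x 14 (y) x 20 mm tall, foot 85, top 105 mm above the bench. Locked and untouched it lies at (-72, -15, 95) mm in the lockbox's frame; axes as the lockbox. The knob yields on its bolt: pushed to +y it gives 0.5 mm per N, up to 8 mm, and springs back. A fixed keeper 26 x 16 x 10 mm high stands on the lid, centred 57 mm to its -y side; the rod between is 10 mm high
- jaw_pad: green anodized vise jaw pad, 22 x 70 x 14 mm, loose on the lid about 75 mm behind (+x of) the wheels; origin under its centre, y along it. To be left alone
- mallet: orange hard rubber mallet lying on the bench, head 60 mm diameter by 85 mm, wooden handle 24 mm thick; origin under the head's centre, handle along its +x to 210 mm. To be left alone
- swing_bolt: zinc-plated swing bolt lying beside the lockbox, 99 mm long, 22 mm wide; origin under the centre of its eye, shank along +x. To be left alone
- step_block: blue stepped clamping block, 72 x 32 mm, four steps up to 48 mm high; origin under its centre. To be left alone
- v_block: dark steel V-block 60 x 45 x 44 mm; origin under its centre. To be left alone
- shaft_collar: steel shaft collar, 42 mm outside, 14 mm high; origin under its centre. To be left alone
- parallel: steel parallel bar 120 x 10 x 24 mm standing on its edge; origin under its centre, x along it. To be left alone

How it is judged:
On the way, in this order (a step that is already met when the one before it is completed fails the run):
1. all three wheels show the code 2 - 5 - 3 with the bolt still locked (value of joint wheel_left between 1.391 and 1.751 rad and value of joint wheel_middle between 3.747 and 4.107 rad and value of joint wheel_right between 2.176 and 2.536 rad and value of joint bolt below 0.004 m), for 0.2 s.
2. the bolt is slid fully open with the code still set (value of joint wheel_left between 1.391 and 1.751 rad and value of joint wheel_middle between 3.747 and 4.107 rad and value of joint wheel_right between 2.176 and 2.536 rad and value of joint bolt above 0.027 m), for 0.2 s.
At the end, for the whole second after the job is handed in: Left wheel at 1.571 rad (digit 2), middle at 3.927 (digit 5), right at 2.356 (digit 3), each within 0.18 rad (a quarter of a step), the bolt open by at least 27 of its 30 mm, wheels and bolt at rest (all of step 2 and velocity of joint wheel_left between -0.05 and 0.05 rad/s and velocity of joint wheel_middle between -0.05 and 0.05 rad/s and velocity of joint wheel_right between -0.05 and 0.05 rad/s and velocity of joint bolt below 0.005 m/s); the robot touches nothing.
It fails at once if a wheel is pressed with more than 18 N (contact force between anything else and wheel_left above 18 N or contact force between anything else and wheel_middle above 18 N or contact force between anything else and wheel_right above 18 N).
It fails at once if two wheels are touched at once (contact force between each of wheel_left, wheel_middle and anything else above 1 N or contact force between each of wheel_middle, wheel_right and anything else above 1 N or contact force between each of wheel_left, wheel_right and anything else above 1 N).
It fails at once if the bolt is moved more than 5 mm while the code is not set (value of joint bolt above 0.005 m and not (value of joint wheel_left between 1.391 and 1.751 rad and value of joint wheel_middle between 3.747 and 4.107 rad and value of joint wheel_right between 2.176 and 2.536 rad)).
It fails at once if the bolt is forced with more than 22 N (contact force between anything else and bolt above 22 N).
It fails at once if another thing on the bench or lid is shifted by more than 20 mm (distance of any of jaw_pad, mallet, swing_bolt, step_block, v_block, shaft_collar, parallel from where it was at the start of the episode above 0.02 m).
It also fails if it takes over 61 s, if anything falls off the work surface, if the arm or the gripper's body presses on something with over 40 N, if the wrist force passes 120 N, or if a joint passes its speed limit or range.

### The arm

A 6-joint arm with a two-finger parallel gripper is mounted at the origin on the work surface. World frame = base frame: x ahead of the robot, y to its left, z up, the work surface at z = 0. Lengths are in m, angles in rad, forces in N, time in s.
With the tool pointing down it reaches from about 0.35 to 0.775 m from the base axis. Payload 7.3 kg.
Tool frame: the origin (TCP) lies on the centre line of the jaws, within the pads' length; the fingertips stand ahead of it and the grasp point (between the pads) lies 5 mm behind it (arm.nose_length is the z of the fingertips in the tool frame, in m); z points along the fingers, x is the direction in which the jaws open and shut, and the axes are right-handed (so a half turn about z gives the same grasp; the last joint's range is limited). The gripper opens to 92 mm and grips with 3 to 60 N. Pads are 19 mm wide; open, the fingers measure 130 mm over their backs; the gripper's body (75 mm by 190 mm) begins 47 mm behind the grasp point.
Start: joints at [-1.248, 0.342, 1.524, -0, 1.275, -0.146], TCP at [0.237, -0.468, 0.241] pointing down, gripper open.
Joint ranges: [-2.53, 2.53], [-0.77, 2.02], [0.04, 2.7], [-1, 4.14], [0.28, 2.66], [-3.11, 3.11]. Speed limits (rad/s): [2.57, 2.57, 3.14, 3.14, 3.14, 3.14].

### API

Orientations are given as a unit quaternion [x, y, z, w].
In Python, from plant import arm, grab_frame, get_calibration, job_done gives the robot as it stands.
- The arm moves only by the shell command python3 -m handwheel 'ROWS'. ROWS is JSON, a list of rows, each an object with "claw": the finger opening in m, from 0 to 0.0918; "travel": the shift along the world's x, y, z in m, a list of three; "twist": the turn, a rotation vector about the world's x, y, z in degrees, a list of three. A call has 1 to 10 rows; each row shifts and turns the commanded pose from where the row before left it; what a row does not reach is not made up. A row lasts 1/12 s, in which the tool goes at most 41.7 mm and 7.16 degrees, less where a joint would pass 70% of its speed; a pose out of reach is approached as far as the arm can. A call is refused whole if a number of a shift passes 0.0417 or a number of a turn 7.16, either way. A call with a gripper value outside its range is refused whole. The fingers move at their own pace and stop on an object; the grip force is fixed at half the most. Time passes only in rows, so rows that do not move let the fingers close. It gives the time, the measured TCP pose, the force and the opening at its end, in the units of the state.
- arm.read_state(): the state, without advancing time (a new reading comes with each control period).
- grab_frame(name): name is "scene" or "side" or "wrist"; returns the picture (420x560x3 uint8, red, green, blue); there is no depth.
- get_calibration(name): a dict with "K" (3x3 intrinsics, pixels), "xyz" and "attitude" of the camera in the world; the wrist camera has in their place "mount" (4x4, takes a point from camera to tool coordinates, whose origin is the TCP and whose axes are the tool frame's). Camera axes: x right, y up, looking along -z (the intrinsics and any distortion apply to the point x, -y, -z); pixel columns grow to the right and rows downward; lengths in m; the calibration is good to about 2 mm. A picture is of the moment at which its call begins: read the wrist's pose just before it. get_calibration takes no time and is no camera call.
- job_done(): hands the job in, once; it reports no verdict.
The state is a dict: "t": time; "joints": joint angles; "joint_velocities": joint speeds; "joint_torque": joint torques, N m; "tcp_pos": TCP position; "tcp_rot": TCP orientation; "wrist_force": force on the tool from outside, world axes, zero at the start; "wrist_torque": the same for the moment, N m; "opening": finger opening in m.
Only numpy, scipy, OpenCV 4.12 (cv2) and the standard library are available. Lean on these libraries where they do the work, as an engineer would, in place of code of your own. Each camera call takes 0.05 s, during which the arm holds its last target.

## Working session

There is one attempt and no reset: what is moved stays moved. The work goes in short steps, Python scripts to look and compute and a shell command to move; the robot and the scene stay as the last step left them, time stands still between calls to the robot, and variables do not carry over. Pictures are saved under pics/ and viewed, and the job is handed in when it is done.

```bash
ls; mkdir -p pics
python3 - <<'E'
from plant import arm, grab_frame, get_calibration
import cv2, numpy as np
print(arm.read_state()); print(arm.nose_length)
for n in ["scene","side","wrist"]:
    im=grab_frame(n); cv2.imwrite(f"pics/{n}0.png",im[:,:,::-1]); print(n,get_calibration(n))
E
```

```text
pics
{'t': 0.0, 'joints': array([-1.24797930e+00,  3.42738011e-01,  1.52502629e+00, -3.20504005e-06,
        1.27537460e+00, -1.45986593e-01]), 'joint_velocities': array([-0.00112498, -0.0001472 ,  0.00204551, -0.00065734, -0.00015787,
        0.00078885]), 'joint_torque': array([ 1.82439664e-03, -4.31234944e+01, -2.44215310e+01,  7.18552410e-02,
        5.58847818e-02, -1.23824066e-04]), 'tcp_pos': array([ 0.23710762, -0.46797753,  0.24003377]), 'tcp_rot': array([ 8.52003308e-01, -5.23535831e-01, -5.93801139e-04, -4.95098104e-04]), 'wrist_force': array([-0.2014389 , -0.64717609,  0.25292978]), 'wrist_torque': array([ 0.00285495,  0.06050151, -0.04302888]), 'opening': 0.09202061025433964}
0.014
scene {'K': array([[439.93975755,   0.        , 280.36392186],
       [  0.        , 439.93975755, 207.1612522 ],
       [  0.        ,   0.        ,   1.        ]]), 'xyz': array([ 1.2745217 , -0.94637053,  0.85346431]), 'attitude': array([0.4439582 , 0.14797526, 0.26663663, 0.84256118])}
side {'K': array([[413.7831154 ,   0.        , 272.38190192],
       [  0.        , 413.7831154 , 205.04459522],
       [  0.        ,   0.        ,   1.        ]]), 'xyz': array([0.15420943, 0.49746346, 0.7360484 ]), 'attitude': array([-0.14230192,  0.37651168,  0.84993503, -0.33999935])}
wrist {'K': array([[308.49177209,   0.        , 276.59080077],
       [  0.        , 308.49177209, 211.58179746],
       [  0.        ,   0.        ,   1.        ]]), 'mount': array([[ 9.99999033e-01,  1.25031768e-03,  6.09411248e-04,
         5.88014763e-04],
       [ 1.37711969e-03, -9.51565566e-01, -3.07442802e-01,
        -8.35364045e-02],
       [ 1.95493588e-04,  3.07443343e-01, -9.51566368e-01,
        -1.43392800e-01],
       [ 0.00000000e+00,  0.00000000e+00,  0.00000000e+00,
         1.00000000e+00]])}
```

View pics/scene0.png

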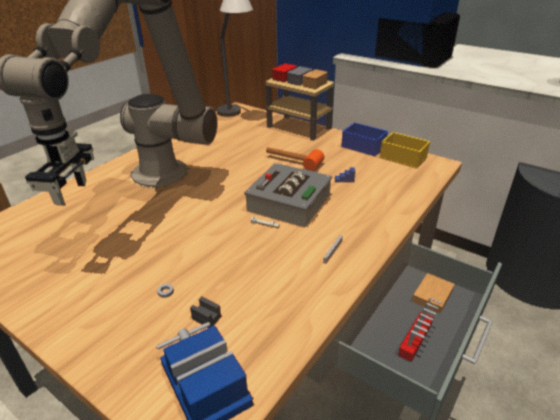

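View pics/side0.png

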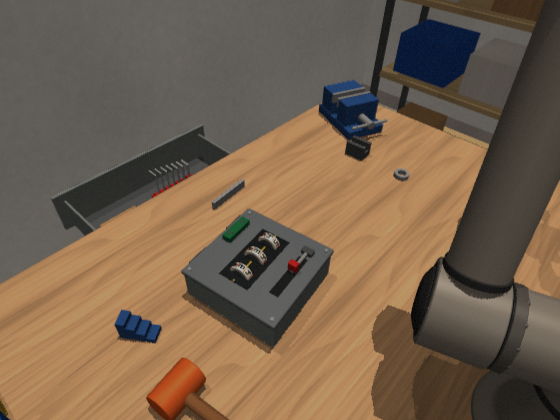

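View pics/wrist0.png

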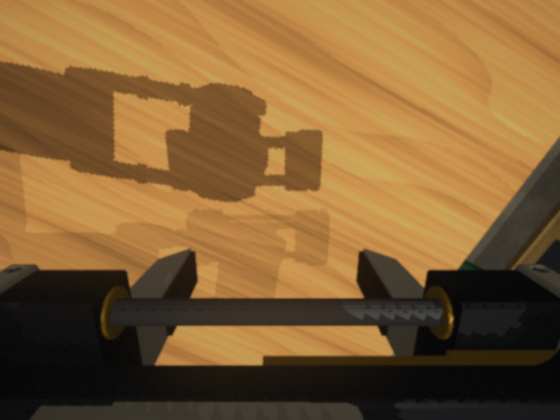

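The scene view shows the lockbox near pixel (290,190). In the side view its lid runs from about (185,270) to (331,250), with the knob near (294,265) and the wheels at (242,270), (256,254) and (269,240). I'll fit the lid corners from the side view.

```bash
cat > h.py <<'E'
import numpy as np, cv2
from scipy.spatial.transform import Rotation as R
from plant import arm, grab_frame, get_calibration
def cam(n, st=None):
    c=get_calibration(n); K=c["K"]
    if n=="wrist":
        st=st or arm.read_state()
        Rt=R.from_quat(st["tcp_rot"]).as_matrix(); M=c["mount"]
        return K, Rt@M[:3,:3], st["tcp_pos"]+Rt@M[:3,3]
    return K, R.from_quat(c["attitude"]).as_matrix(), c["xyz"]
def onplane(n,u,v,z,st=None,C=None):
    K,Rm,p=C or cam(n,st)
    d=Rm@np.array([(u-K[0,2])/K[0,0],-(v-K[1,2])/K[1,1],-1])
    return p+d*(z-p[2])/d[2]
def proj(n,P,st=None,C=None):
    K,Rm,p=C or cam(n,st)
    q=Rm.T@(np.asarray(P)-p); return np.array([K[0,2]+K[0,0]*q[0]/-q[2], K[1,2]+K[1,1]*q[1]/q[2]])
E
python3 - <<'E'
import cv2
im=cv2.imread('pics/side0.png'); c=im[195:345,170:350]; cv2.imwrite('pics/side0c.png',cv2.resize(c,None,fx=4,fy=4,interpolation=cv2.INTER_CUBIC))
im=cv2.imread('pics/scene0.png'); c=im[155:235,235:345]; cv2.imwrite('pics/scene0c.png',cv2.resize(c,None,fx=7,fy=7,interpolation=cv2.INTER_CUBIC))
E
```

```text
(no output)
```

View pics/side0c.png

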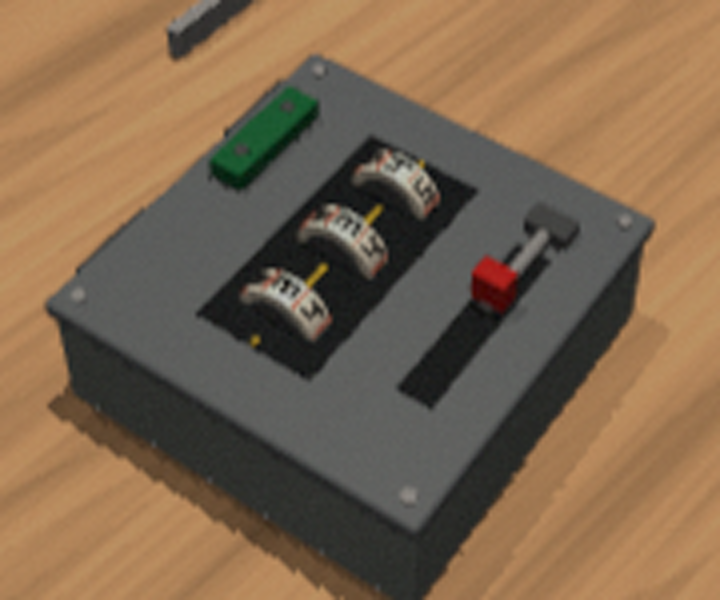

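View pics/scene0c.png

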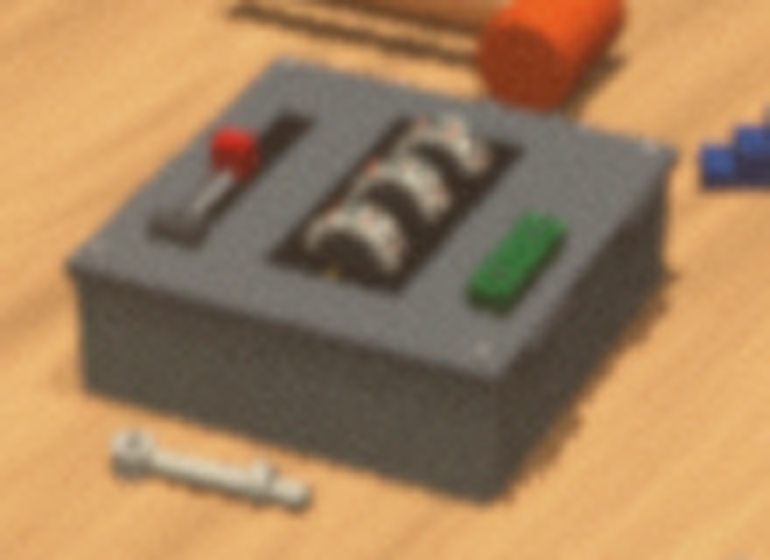

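The side crop has lid corners at (248,209), (182,271), (274,327) and (334,251), the knob near (294,266) and green pad at +x. I'll cast the corners onto z=0.08.

Run:
```python
from h import *
cs=[(312,55),(50,303),(418,530),(655,225)]
P=np.array([onplane("side",170+u/4,195+v/4,.08) for u,v in cs])[:,:2]
print(P, P.mean(0))
for i in range(4): print(np.linalg.norm(P[i]-P[(i+1)%4]), np.degrees(np.arctan2(*(P[(i+1)%4]-P[i])[::-1])))
print('knob',onplane("side",170+495/4,195+272/4,.105))
cs=[(285,62),(70,265),(490,378),(675,155)] 
P=np.array([onplane("scene",235+u/7,155+v/7,.08) for u,v in cs])[:,:2]
print(P,P.mean(0))
for i in range(4): print(np.linalg.norm(P[i]-P[(i+1)%4]), np.degrees(np.arctan2(*(P[(i+1)%4]-P[i])[::-1])))
s=arm.read_state(); print(R.from_quat(s["tcp_rot"]).as_matrix().round(3))
```

```text
[[ 0.66934658  0.01888226]
 [ 0.63333312  0.23590106]
 [ 0.4146365   0.20160256]
 [ 0.44688546 -0.01501245]] [0.54105041 0.11034336]
0.21998666582133491 99.42215879800092
0.22136982433219682 -171.0868246733812
0.21900242109199053 -81.53217987690267
0.2250284498599029 8.663095956981511
knob [0.47390763 0.08349022 0.105     ]
[[ 0.42775356  0.19451787]
 [ 0.46083881 -0.0230203 ]
 [ 0.67452409  0.00963939]
 [ 0.64402982  0.22555418]] [0.55178657 0.10167278]
0.22003974422509096 -81.35219265280497
0.21616672939287473 8.689846983318882
0.21805755926661224 98.03887910902816
0.218491813523788 -171.83362982552833
[[ 0.452 -0.892 -0.   ]
 [-0.892 -0.452  0.001]
 [-0.001 -0.    -1.   ]]
```

Box centre is about (0.545, 0.107) and its yaw about 8.7°. The two views differ by about 1 cm, so I'll refine with the wrist camera. Now moving over the wheels with tool x along box x (+72° twist).

```bash
A='{"claw":0.0918,"travel":[0.0154,0.0287,0],"twist":[0,0,3.6]}'; 
python3 -m handwheel '[{"claw":0.0918,"travel":[0.0154,0.0287,0],"twist":[0,0,3.6]},{"claw":0.0918,"travel":[0.0154,0.0287,0],"twist":[0,0,3.6]},{"claw":0.0918,"travel":[0.0154,0.0287,0],"twist":[0,0,3.6]},{"claw":0.0918,"travel":[0.0154,0.0287,0],"twist":[0,0,3.6]},{"claw":0.0918,"travel":[0.0154,0.0287,0],"twist":[0,0,3.6]},{"claw":0.0918,"travel":[0.0154,0.0287,0],"twist":[0,0,3.6]},{"claw":0.0918,"travel":[0.0154,0.0287,0],"twist":[0,0,3.6]},{"claw":0.0918,"travel":[0.0154,0.0287,0],"twist":[0,0,3.6]},{"claw":0.0918,"travel":[0.0154,0.0287,0],"twist":[0,0,3.6]},{"claw":0.0918,"travel":[0.0154,0.0287,0],"twist":[0,0,3.6]}]'
python3 -m handwheel '[{"claw":0.0918,"travel":[0.0154,0.0287,0],"twist":[0,0,3.6]},{"claw":0.0918,"travel":[0.0154,0.0287,0],"twist":[0,0,3.6]},{"claw":0.0918,"travel":[0.0154,0.0287,0],"twist":[0,0,3.6]},{"claw":0.0918,"travel":[0.0154,0.0287,0],"twist":[0,0,3.6]},{"claw":0.0918,"travel":[0.0154,0.0287,0],"twist":[0,0,3.6]},{"claw":0.0918,"travel":[0.0154,0.0287,0],"twist":[0,0,3.6]},{"claw":0.0918,"travel":[0.0154,0.0287,0],"twist":[0,0,3.6]},{"claw":0.0918,"travel":[0.0154,0.0287,0],"twist":[0,0,3.6]},{"claw":0.0918,"travel":[0.0154,0.0287,0],"twist":[0,0,3.6]},{"claw":0.0918,"travel":[0.0154,0.0287,0],"twist":[0,0,3.6]}]'
python3 -m handwheel '[{"claw":0.0918,"travel":[0,0,0],"twist":[0,0,0]},{"claw":0.0918,"travel":[0,0,0],"twist":[0,0,0]},{"claw":0.0918,"travel":[0,0,0],"twist":[0,0,0]}]'
python3 - <<'E'
from h import *
s=arm.read_state(); im=grab_frame("wrist"); cv2.imwrite("pics/w1.png",im[:,:,::-1])
np.save("w1.npy",np.r_[s["tcp_pos"],s["tcp_rot"]]); print(s)
E
```

```text
t: 0.98
tcp_pos: [0.3916, -0.1798, 0.2407]
tcp_rot: [0.972, -0.233, -0.0, -0.0]
wrist_force: [0.7, -0.9, -0.4]
opening: 0.0918
t: 1.82
tcp_pos: [0.5456, 0.1073, 0.2405]
tcp_rot: [0.997, 0.079, -0.0, 0.0]
wrist_force: [-0.1, -0.1, 0.3]
opening: 0.0916
t: 2.07
tcp_pos: [0.5447, 0.1053, 0.2403]
tcp_rot: [0.997, 0.077, -0.001, 0.0]
wrist_force: [-0.6, -0.1, -0.0]
opening: 0.0919
{'t': 2.0667, 'joints': array([ 5.30159657e-02,  3.97847286e-01,  1.44056690e+00, -4.68799593e-04,
        1.30444580e+00, -1.01140044e-01]), 'joint_velocities': array([-0.02363571, -0.01301239,  0.00908417,  0.00092816, -0.00260636,
        0.00032644]), 'joint_torque': array([ 9.32922419e-01, -4.58788097e+01, -2.50335234e+01,  1.47946542e-01,
        1.87700795e-02, -2.77157778e-03]), 'tcp_pos': array([0.5447121 , 0.1052753 , 0.24025939]), 'tcp_rot': array([ 9.97025972e-01,  7.70633464e-02, -6.38925292e-04,  2.10783881e-04]), 'wrist_force': array([-0.56849714, -0.07924586, -0.03099682]), 'wrist_torque': array([ 0.03208026, -0.15163418,  0.00575798]), 'opening': 0.09187445022769976}
```

View pics/w1.png

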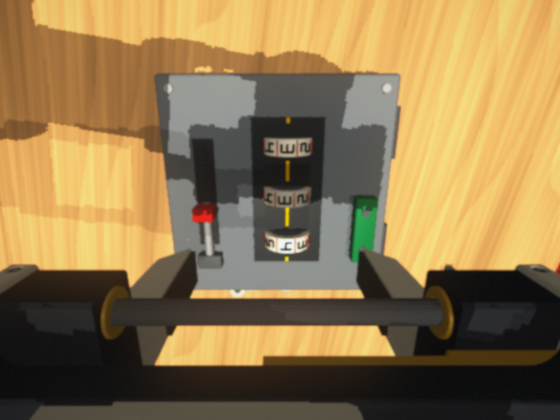

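The wrist view shows the lid's top corners near (157,75) and (399,75), the wheels at x≈288 and rows 147, 197 and 242, and the knob at (205,213). The image top is box +y. Zooming in on the digits.

Run:
```python
import cv2
im=cv2.imread('pics/w1.png'); c=im[110:270,190:390]; cv2.imwrite('pics/w1c.png',cv2.resize(c,None,fx=4,fy=4,interpolation=cv2.INTER_CUBIC)[:600,:800])
c=cv2.rotate(im[130:260,250:330],cv2.ROTATE_90_CLOCKWISE); cv2.imwrite('pics/w1r.png',cv2.resize(c,None,fx=6,fy=6,interpolation=cv2.INTER_CUBIC))
```

```text
(no output)
```

View pics/w1c.png

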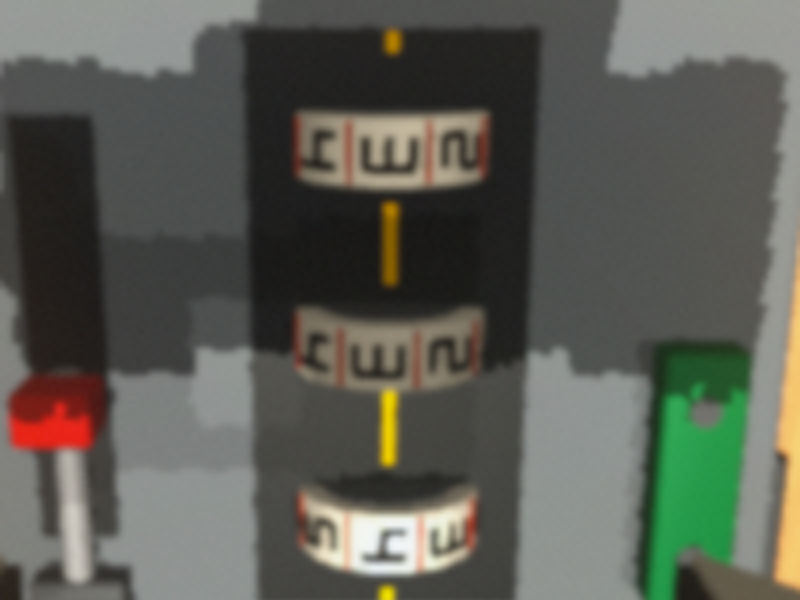

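View pics/w1r.png

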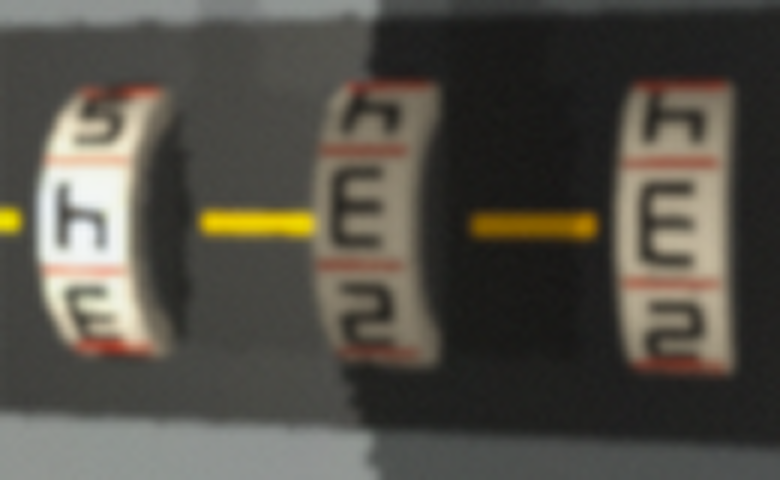

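Run:
```python
from h import *
q=np.load("w1.npy"); st=dict(tcp_pos=q[:3],tcp_rot=q[3:]); C=cam("wrist",st)
im=cv2.imread('pics/w1.png'); hsv=cv2.cvtColor(im,cv2.COLOR_BGR2HSV)
g=(hsv[:,:,1]<70).astype(np.uint8)
top=[];L=[];Rr=[]
for u in range(180,380,5):
    v=np.where(g[55:110,u])[0]; top.append((u,55+v[0]))
for v in range(85,245,5):
    u=np.where(g[v,140:440])[0]+140; L.append((u[0],v)); Rr.append((u[-1]+1,v))
def fit(p):
    return np.array(cv2.fitLine(np.float32(p),cv2.DIST_HUBER,0,.01,.01)).ravel()
def inter(a,b):
    t=np.linalg.solve(np.array([a[:2],-b[:2]]).T,b[2:]-a[2:]); return a[2:]+t[0]*a[:2]
T,l,r=fit(top),fit(L),fit(Rr); print(T,l,r)
A,B=inter(T,l),inter(T,r); print(A,B)
a=onplane("wrist",*A,.08,C=C)[:2]; b=onplane("wrist",*B,.08,C=C)[:2]
a2=onplane("wrist",*(l[2:]+l[:2]*(150-l[2:][1] if 0 else 60)),.08,C=C)
print(a,b,np.linalg.norm(b-a),np.degrees(np.arctan2(*(b-a)[::-1])))
for e in (l,r):
    p,q2=[onplane("wrist",*(e[2:]+k*e[:2]),.08,C=C)[:2] for k in (-70,70)]; print('edge yaw',np.degrees(np.arctan2(*(q2-p)[::-1])),p)
yaw=np.arctan2(*(b-a)[::-1]); ex=np.array([np.cos(yaw),np.sin(yaw)]); ey=np.array([-ex[1],ex[0]])
ctr=(a+b)/2-.113*ey; print('ctr',ctr)
def inbox(u,v,z): 
    p=onplane("wrist",u,v,z,C=C)[:2]-ctr; return (p@ex*1e3).round(1),(p@ey*1e3).round(1)
m=cv2.inRange(hsv,(0,160,150),(8,255,255))[180:230,180:230]|cv2.inRange(hsv,(172,160,150),(180,255,255))[180:230,180:230]
ys,xs=np.where(m); print('red',xs.min()+180,xs.max()+180,ys.min()+180,ys.max()+180)
print('knob corner', inbox(xs.min()+180,ys.min()+180,.105),inbox(xs.max()+181,ys.min()+180,.105), 'expect -82/-62,-8')
for v in (120,170,215,258): 
    row=hsv[v,270:310]; w=(cv2.inRange(row[None],(20,120,80),(35,255,255)).ravel()>0); 
    if w.any(): u=270+np.where(w)[0].mean()+.5; print('idx',v,u,inbox(u,v,.08))
```

```text
[  1.   0. 279.  74.] [1.13600254e-01 9.93526518e-01 1.65030563e+02 1.62497406e+02] [ 1.1866705e-01 -9.9293411e-01  3.9220001e+02  1.5350000e+02]
[154.91173  74.     ] [401.70117  74.     ]
[0.41793901 0.20286563] [0.63845122 0.23680714] 0.22310907303108435 8.75036282761042
edge yaw -81.05322031819212 [0.42043112 0.18703601]
edge yaw 98.44822311920014 [0.65948797 0.09517158]
ctr [0.54538576 0.10815164]
red 193 212 210 221
knob corner (np.float64(-80.7), np.float64(-8.1)) (np.float64(-61.7), np.float64(-8.1)) expect -82/-62,-8
idx 120 288.5 (np.float64(9.8), np.float64(73.1))
idx 170 287.5 (np.float64(9.3), np.float64(25.6))
idx 215 287.5 (np.float64(9.9), np.float64(-21.4))
idx 258 286.5 (np.float64(9.3), np.float64(-70.7))
```

```bash
cat >> h.py <<'E'
CTR=np.array([.5454,.1082]); YAW=np.radians(8.75)
EX=np.array([np.cos(YAW),np.sin(YAW)]); EY=np.array([-EX[1],EX[0]])
def box(x,y,z): # mm in box -> world
    p=CTR+EX*x/1e3+EY*y/1e3; return np.array([*p,z/1e3])
def tobox(p): d=np.asarray(p)[:2]-CTR; return d@EX*1e3,d@EY*1e3,p[2]*1e3
def wang(C,u,v,dh=0): # angle of rim point seen at pixel from top, towards +x positive; intersect ray w/ cylinder
    K,Rm,p=C; d=Rm@np.array([(u-K[0,2])/K[0,0],-(v-K[1,2])/K[1,1],-1]); P=p-np.r_[CTR,0]
    o=np.array([P[:2]@EX-.010,P[2]-.074-dh]); k=np.array([d[:2]@EX,d[2]])
    a=k@k;b=2*o@k;c=o@o-.024**2; t=(-b-np.sqrt(b*b-4*a*c))/2/a; h=o+t*k
    w=P+t*d
    return np.degrees(np.arctan2(h[0],h[1])), w[:2]@EY*1e3
E
python3 - <<'E'
from h import *
q=np.load("w1.npy"); C=cam("wrist",dict(tcp_pos=q[:3],tcp_rot=q[3:]))
for nm,l in dict(left=[(347,150),(430,150)],mid=[(340,355),(407,355)],right=[(350,535),(420,540)]).items():
    for dh in (-.006,0,.006): print(nm,dh,[np.round(wang(C,190+u/4,110+v/4,dh),1) for u,v in l])
E
```

```text
left -0.006 [array([-28.2,  48.5]), array([19.7, 48.7])]
left 0 [array([-28.1,  49.2]), array([18.7, 49.3])]
left 0.006 [array([-28.1,  49.8]), array([17.7, 50. ])]
mid -0.006 [array([-32.9,  -1.7]), array([ 8.2, -0.7])]
mid 0 [array([-32.8,  -0.1]), array([7.4, 1. ])]
mid 0.006 [array([-32.7,   1.6]), array([6.7, 2.6])]
right -0.006 [array([-26. , -49.7]), array([ 18.4, -50.6])]
right 0 [array([-26. , -47.1]), array([ 17.4, -47.8])]
right 0.006 [array([-26. , -44.4]), array([ 16.5, -45.1])]
```

Run:
```python
from h import *
p=arm.read_state()["tcp_pos"]; print(tobox(p), box(18.5,48,134)-p, EX,EY)
```

```text
(np.float64(-1.2057918142642012), np.float64(-3.2251504193771283), np.float64(240.4996934228472)) [ 0.0116839   0.05362668 -0.10649969] [0.98836151 0.15212339] [-0.15212339  0.98836151]
```

```bash
python3 -m handwheel '[{"claw":0,"travel":[0.002,0.009,-0.018],"twist":[0,0,0]},{"claw":0,"travel":[0.002,0.009,-0.018],"twist":[0,0,0]},{"claw":0,"travel":[0.002,0.009,-0.018],"twist":[0,0,0]},{"claw":0,"travel":[0.002,0.009,-0.018],"twist":[0,0,0]},{"claw":0,"travel":[0.002,0.009,-0.018],"twist":[0,0,0]},{"claw":0,"travel":[0.0017,0.0086,-0.0165],"twist":[0,0,0]},{"claw":0,"travel":[0,0,0],"twist":[0,0,0]},{"claw":0,"travel":[0,0,0],"twist":[0,0,0]},{"claw":0,"travel":[0,0,0],"twist":[0,0,0]},{"claw":0,"travel":[0,0,0],"twist":[0,0,0]}]'
python3 - <<'E'
from h import *
s=arm.read_state(); print(tobox(s["tcp_pos"]),s["opening"],s["wrist_force"],R.from_quat(s["tcp_rot"]).as_matrix().round(3))
for n,r in dict(side=(slice(150,340),slice(150,400)),wrist=(slice(0,420),slice(0,560))).items():
    im=grab_frame(n)[:,:,::-1][r]; cv2.imwrite(f"pics/{n}2.png",cv2.resize(im,None,fx=3 if n=="side" else 1,fy=3 if n=="side" else 1))
E
```

```text
t: 2.95
tcp_pos: [0.5576, 0.1584, 0.1358]
tcp_rot: [0.997, 0.077, 0.001, 0.0]
wrist_force: [-0.4, -0.3, 1.1]
opening: 0.0298
(np.float64(19.681513940679153), np.float64(47.737768874171685), np.float64(135.763867395788)) 0.029791366836913896 [-0.35599333 -0.26926447  1.11403529] [[ 0.988  0.153  0.002]
 [ 0.153 -0.988  0.   ]
 [ 0.002  0.    -1.   ]]
```

View pics/side2.png

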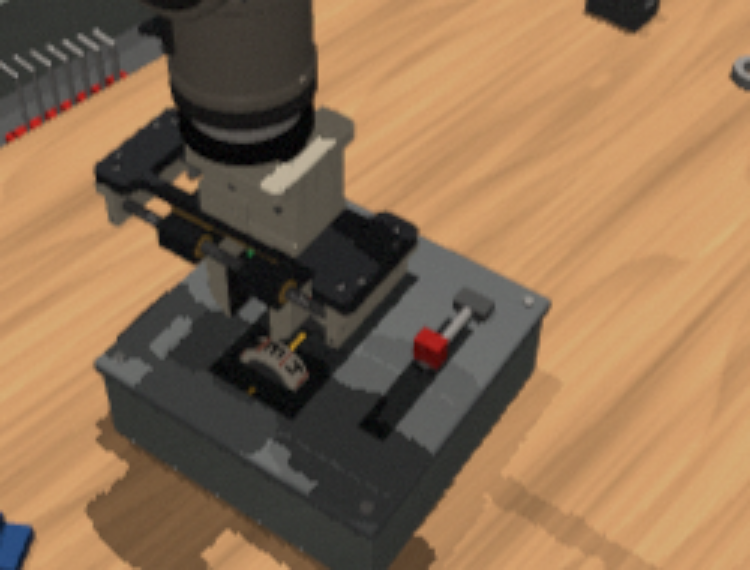

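View pics/wrist2.png

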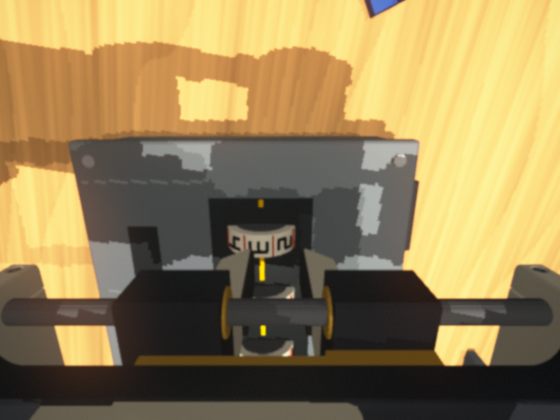

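```bash
python3 -m handwheel '[{"claw":0,"travel":[0,0,0],"twist":[0,0,0]},{"claw":0,"travel":[0,0,0],"twist":[0,0,0]},{"claw":0,"travel":[0,0,0],"twist":[0,0,0]},{"claw":0,"travel":[0,0,0],"twist":[0,0,0]}]'
python3 - <<'E'
from h import *
s=arm.read_state(); print(tobox(s["tcp_pos"]),s["opening"],s["wrist_force"])
C=cam("wrist",s); Rt=R.from_quat(s["tcp_rot"]).as_matrix()
for y in (-.0095,0,.0095): print(proj("wrist",s["tcp_pos"]+Rt@[0,y,.014],C=C), proj("side",s["tcp_pos"]+Rt@[0,y,.014]))
print(proj("wrist",box(10,48,98),C=C),proj("side",box(10,48,98)))
im=grab_frame("side")[150:300,200:330,::-1]; cv2.imwrite("pics/side3.png",cv2.resize(im,None,fx=4,fy=4,interpolation=cv2.INTER_CUBIC))
im=grab_frame("wrist")[180:300,180:360,::-1]; cv2.imwrite("pics/wrist3.png",cv2.resize(im,None,fx=4,fy=4,interpolation=cv2.INTER_CUBIC))
E
```

```text
t: 3.38
tcp_pos: [0.557, 0.1592, 0.1344]
tcp_rot: [0.997, 0.077, 0.0, 0.0]
wrist_force: [-0.7, 0.1, -0.1]
opening: 0.0003
(np.float64(19.192935408751648), np.float64(48.63460598117658), np.float64(134.38911544818163)) 0.000332220675176107 [-0.65251519  0.05733826 -0.0690166 ]
[276.7390466  250.36906976] [232.99305242 259.75706493]
[276.75959635 265.6348544 ] [236.05327965 256.64793048]
[276.77947336 280.40088119] [239.06927267 253.58373717]
[262.32395141 249.88911095] [240.46188465 265.96093403]
```

View pics/side3.png

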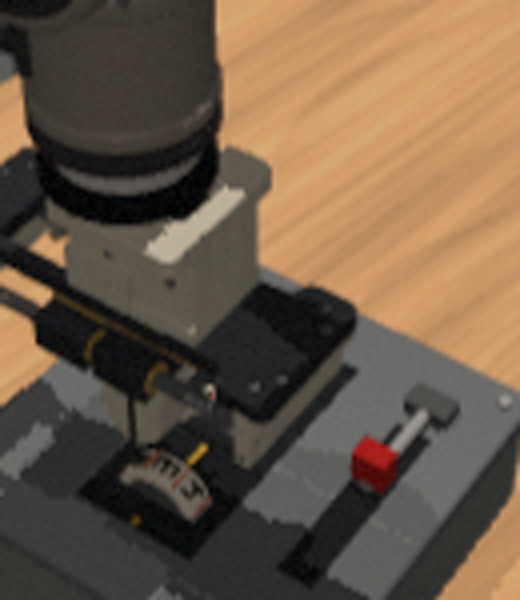

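View pics/wrist3.png

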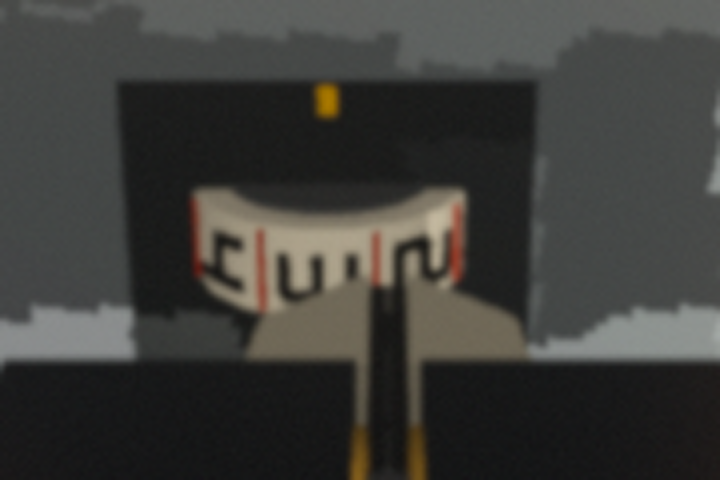

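The fingers taper along tool x, so I'll turn the tool +90°. That puts the 19 mm pad width along the rolling direction and gives a longer flat, with the camera on the robot's side.

```bash
python3 -m handwheel '[{"claw":0,"travel":[0,0,0],"twist":[0,0,6.9]},{"claw":0,"travel":[0,0,0],"twist":[0,0,6.9]},{"claw":0,"travel":[0,0,0],"twist":[0,0,6.9]},{"claw":0,"travel":[0,0,0],"twist":[0,0,6.9]},{"claw":0,"travel":[0,0,0],"twist":[0,0,6.9]},{"claw":0,"travel":[0,0,0],"twist":[0,0,6.9]},{"claw":0,"travel":[0,0,0],"twist":[0,0,6.9]},{"claw":0,"travel":[0,0,0],"twist":[0,0,6.9]},{"claw":0,"travel":[0,0,0],"twist":[0,0,6.9]},{"claw":0,"travel":[0,0,0],"twist":[0,0,6.9]}]'
python3 -m handwheel '[{"claw":0,"travel":[0,0,0],"twist":[0,0,6.9]},{"claw":0,"travel":[0,0,0],"twist":[0,0,6.9]},{"claw":0,"travel":[0,0,0],"twist":[0,0,6.9]},{"claw":0,"travel":[0,0,0],"twist":[0,0,0]},{"claw":0,"travel":[0,0,0],"twist":[0,0,0]},{"claw":0,"travel":[0,0,0],"twist":[0,0,0]}]'
python3 - <<'E'
from h import *
s=arm.read_state(); print(tobox(s["tcp_pos"]),s["opening"],s["wrist_force"],s["joints"].round(2))
x=R.from_quat(s["tcp_rot"]).as_matrix(); print(x.round(3),np.degrees(np.arctan2(x[1,0],x[0,0])))
C=cam("wrist",s); print(proj("wrist",s["tcp_pos"]+x@[0,0,.014],C=C),proj("wrist",box(10,48,98),C=C))
im=grab_frame("wrist")[120:330,130:430,::-1]; cv2.imwrite("pics/wrist4.png",cv2.resize(im,None,fx=2.6,fy=2.6,interpolation=cv2.INTER_CUBIC))
im=grab_frame("side")[170:320,170:350,::-1]; cv2.imwrite("pics/side4.png",cv2.resize(im,None,fx=4,fy=4,interpolation=cv2.INTER_CUBIC))
E
```

```text
t: 4.32
tcp_pos: [0.5569, 0.1593, 0.1342]
tcp_rot: [0.776, 0.631, -0.0, -0.0]
wrist_force: [0.9, -0.8, -0.7]
opening: 0.0004
t: 4.82
tcp_pos: [0.5569, 0.1593, 0.1342]
tcp_rot: [0.654, 0.757, 0.0, -0.0]
wrist_force: [0.0, 0.7, 0.7]
opening: 0.0005
(np.float64(19.14696676327046), np.float64(48.71462020022441), np.float64(134.20955464306314)) 0.0004743979542817538 [0.02826652 0.69082833 0.6627011 ] [ 0.15  0.54  1.52  0.    1.08 -1.57]
[[-0.145  0.989 -0.   ]
 [ 0.989  0.145  0.   ]
 [ 0.    -0.    -1.   ]] 98.35998305253905
[277.81124982 266.53017375] [276.42924706 236.63533684]
```

View pics/wrist4.png

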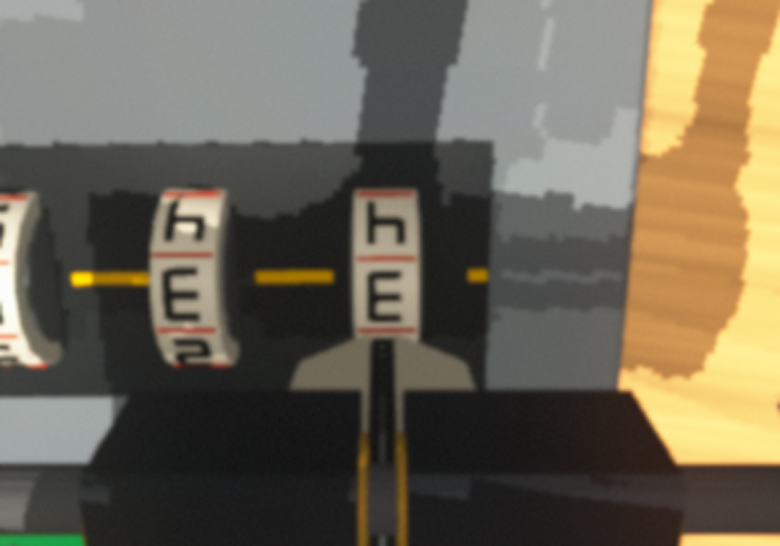

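View pics/side4.png

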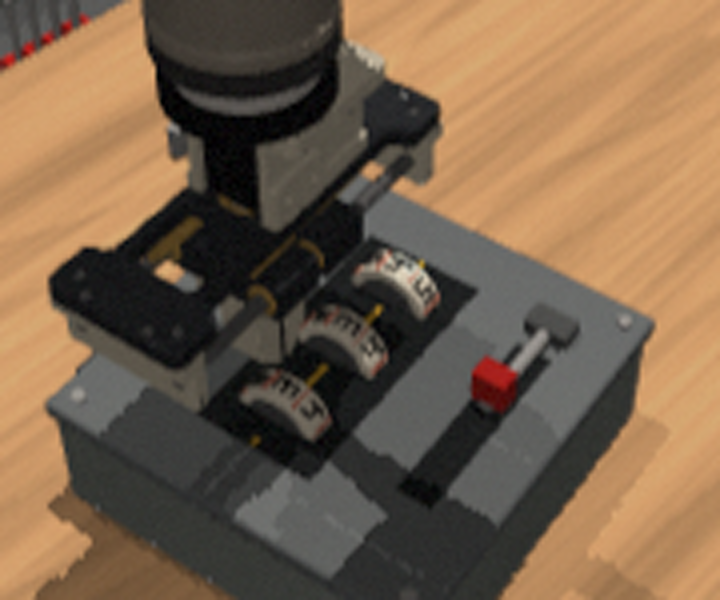

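The pads line up with the left wheel: tip at column 277 and wheel at 276. Descending to about 2 mm above the highest possible top, then probing.

```bash
python3 -m handwheel '[{"claw":0,"travel":[-0.0012,-0.0008,-0.005],"twist":[0,0,0.4]},{"claw":0,"travel":[0,0,-0.005],"twist":[0,0,0]},{"claw":0,"travel":[0,0,-0.004],"twist":[0,0,0]},{"claw":0,"travel":[0,0,0],"twist":[0,0,0]},{"claw":0,"travel":[0,0,0],"twist":[0,0,0]}]'
python3 -m handwheel '[{"claw":0,"travel":[0,0,-0.002],"twist":[0,0,0]},{"claw":0,"travel":[0,0,0],"twist":[0,0,0]},{"claw":0,"travel":[0,0,0],"twist":[0,0,0]}]'
python3 -m handwheel '[{"claw":0,"travel":[0,0,-0.001],"twist":[0,0,0]},{"claw":0,"travel":[0,0,0],"twist":[0,0,0]}]'
python3 -m handwheel '[{"claw":0,"travel":[0,0,-0.001],"twist":[0,0,0]},{"claw":0,"travel":[0,0,0],"twist":[0,0,0]}]'
python3 - <<'E'
from h import *
s=arm.read_state(); print(tobox(s["tcp_pos"]),s["wrist_force"])
E
```

```text
t: 5.33
tcp_pos: [0.5555, 0.1584, 0.1197]
tcp_rot: [0.65, 0.76, -0.0, -0.0]
wrist_force: [0.3, 0.8, -0.5]
opening: 0.0007
t: 5.58
tcp_pos: [0.5557, 0.1585, 0.1183]
tcp_rot: [0.65, 0.76, 0.0, -0.0]
wrist_force: [0.6, 0.4, 0.5]
opening: 0.0004
t: 5.75
tcp_pos: [0.5557, 0.1584, 0.1172]
tcp_rot: [0.65, 0.76, 0.0, -0.0]
wrist_force: [0.2, 0.2, -0.9]
opening: 0.0003
t: 5.92
tcp_pos: [0.5556, 0.1584, 0.1161]
tcp_rot: [0.65, 0.76, -0.0, -0.0]
wrist_force: [0.4, 0.6, 0.4]
opening: 0.0004
(np.float64(17.75902729358069), np.float64(48.08111646415483), np.float64(116.07559915572894)) [0.44195169 0.56952501 0.43616212]
```

```bash
python3 -m handwheel '[{"claw":0,"travel":[0,0,-0.001],"twist":[0,0,0]},{"claw":0,"travel":[0,0,-0.001],"twist":[0,0,0]},{"claw":0,"travel":[0,0,0],"twist":[0,0,0]}]'
```

```text
t: 6.17
tcp_pos: [0.5556, 0.1584, 0.114]
tcp_rot: [0.65, 0.76, -0.0, -0.0]
wrist_force: [-0.1, -0.7, -0.2]
opening: 0.0002
```

```bash
python3 -m handwheel '[{"claw":0,"travel":[0,0,-0.001],"twist":[0,0,0]},{"claw":0,"travel":[0,0,0],"twist":[0,0,0]}]'
```

```text
t: 6.33
tcp_pos: [0.5558, 0.1584, 0.1133]
tcp_rot: [0.65, 0.76, 0.0, 0.0]
wrist_force: [-1.2, 0.5, 1.7]
opening: 0.0002
```

```bash
python3 -m handwheel '[{"claw":0,"travel":[0,0,-0.001],"twist":[0,0,0]},{"claw":0,"travel":[0,0,0],"twist":[0,0,0]}]'
```

```text
t: 6.5
tcp_pos: [0.5558, 0.1585, 0.1125]
tcp_rot: [0.65, 0.76, 0.0, 0.0]
wrist_force: [-0.6, -0.2, 4.5]
opening: 0.0007
```

```bash
python3 -m handwheel '[{"claw":0,"travel":[0,0,-0.001],"twist":[0,0,0]},{"claw":0,"travel":[0,0,0],"twist":[0,0,0]}]'
```

```text
t: 6.67
tcp_pos: [0.5559, 0.1585, 0.1116]
tcp_rot: [0.65, 0.76, 0.0, 0.0]
wrist_force: [-0.6, -0.6, 5.6]
opening: 0.0005
```

Contact came at TCP z≈0.113, so the left wheel's top is about 99 mm, and the press is now about 6 N. Rolling towards -x.

```bash
python3 -m handwheel '[{"claw":0,"travel":[0,0,-0.0004],"twist":[0,0,0]},{"claw":0,"travel":[-0.002,-0.0003,0],"twist":[0,0,0]},{"claw":0,"travel":[-0.002,-0.0003,0],"twist":[0,0,0]}]'
```

```text
t: 6.92
tcp_pos: [0.5533, 0.158, 0.1119]
tcp_rot: [0.65, 0.76, 0.002, 0.001]
wrist_force: [2.1, 0.3, 5.8]
opening: 0.0002
```

```bash
python3 -m handwheel '[{"claw":0,"travel":[-0.002,-0.0003,0],"twist":[0,0,0]},{"claw":0,"travel":[-0.002,-0.0003,0],"twist":[0,0,0]}]'
```

```text
t: 7.08
tcp_pos: [0.5493, 0.1574, 0.1119]
tcp_rot: [0.65, 0.76, 0.002, 0.001]
wrist_force: [2.4, 0.6, 4.3]
opening: 0.0
```

```bash
python3 -m handwheel '[{"claw":0,"travel":[-0.002,-0.0003,0],"twist":[0,0,0]},{"claw":0,"travel":[-0.002,-0.0003,0],"twist":[0,0,0]},{"claw":0,"travel":[-0.002,-0.0003,0],"twist":[0,0,0]}]'
python3 - <<'E'
from h import *
s=arm.read_state(); print(tobox(s["tcp_pos"]),s["wrist_force"])
E
```

```text
t: 7.33
tcp_pos: [0.5433, 0.1565, 0.1119]
tcp_rot: [0.65, 0.76, 0.002, 0.001]
wrist_force: [2.0, -0.0, 4.8]
opening: 0.0008
(np.float64(5.2948365716625885), np.float64(48.02805013382079), np.float64(111.92863726136673)) [ 1.95861218 -0.03088077  4.84856494]
```

```bash
python3 -m handwheel '[{"claw":0,"travel":[-0.0015,-0.0002,-0.0002],"twist":[0,0,0]},{"claw":0,"travel":[-0.0015,-0.0002,0],"twist":[0,0,0]},{"claw":0,"travel":[0,0,0],"twist":[0,0,0]},{"claw":0,"travel":[0,0,0],"twist":[0,0,0]}]'
python3 - <<'E'
from h import *
s=arm.read_state(); print(tobox(s["tcp_pos"]),s["wrist_force"])
E
python3 -m handwheel '[{"claw":0,"travel":[0,0,0.006],"twist":[0,0,0]},{"claw":0,"travel":[-0.004,-0.0006,0.02],"twist":[0,0,0]},{"claw":0,"travel":[-0.004,-0.0006,0.02],"twist":[0,0,0]},{"claw":0,"travel":[0,0,0],"twist":[0,0,0]},{"claw":0,"travel":[0,0,0],"twist":[0,0,0]}]'
python3 - <<'E'
from h import *
s=arm.read_state(); print(tobox(s["tcp_pos"])); np.save("w5.npy",np.r_[s["tcp_pos"],s["tcp_rot"]])
im=grab_frame("wrist")[:,:,::-1]; cv2.imwrite("pics/w5.png",im)
cv2.imwrite("pics/w5c.png",cv2.resize(im[130:310,130:390],None,fx=3,fy=3,interpolation=cv2.INTER_CUBIC))
E
```

```text
t: 7.67
tcp_pos: [0.5401, 0.156, 0.1117]
tcp_rot: [0.65, 0.76, 0.001, 0.001]
wrist_force: [1.3, -0.7, 6.2]
opening: 0.0003
(np.float64(2.083928600575193), np.float64(48.06486247722678), np.float64(111.7329729107014)) [ 1.25843061 -0.74931306  6.2063306 ]
t: 8.08
tcp_pos: [0.531, 0.1548, 0.1575]
tcp_rot: [0.65, 0.76, 0.001, 0.001]
wrist_force: [-0.1, 0.0, -0.2]
opening: 0.0005
(np.float64(-7.112723181549892), np.float64(48.28078390999658), np.float64(157.4721011028847))
```

View pics/w5c.png

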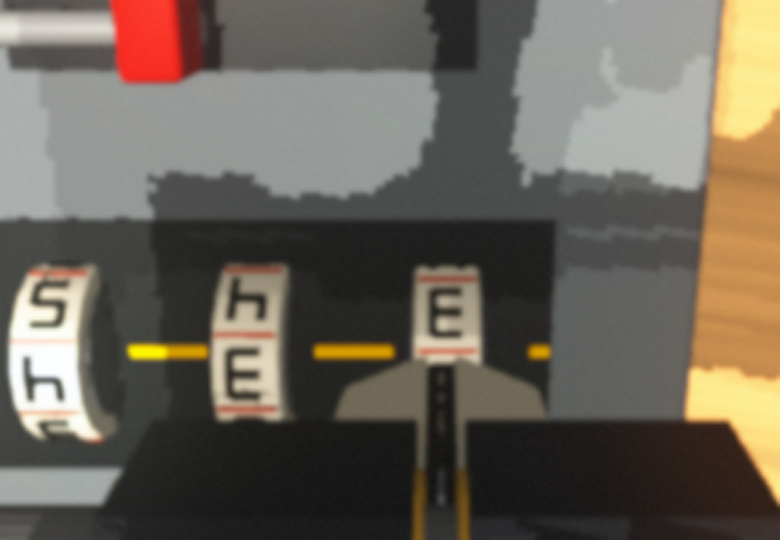

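Run:
```python
from h import *
q=np.load("w5.npy"); C=cam("wrist",dict(tcp_pos=q[:3],tcp_rot=q[3:]))
for nm,u,v,dh in [("L 2|3",447,351,.0013),("L 3|4",445,279,.0013),("M 3|4",245,335,0),("M 4|5",255,268,0),("M 2|3",245,408,0),("R 4|5",45,341,0),("R 3|4",45,412,0)]:
    print(nm,np.round(wang(C,130+u/3,130+v/3,dh),1))
p=q[:3]; print((box(0,0,0)-p), tobox(p))
```

```text
L 2|3 [-20.4  49.3]
L 3|4 [-66.5  48.9]
M 3|4 [-28.1   0.7]
M 4|5 [-74.8   0.9]
M 2|3 [18.1 -0.2]
R 4|5 [-24.4 -47.4]
R 3|4 [ 22.  -49.7]
[ 0.01437458 -0.04663686 -0.1574721 ] (np.float64(-7.112723181549892), np.float64(48.28078390999658), np.float64(157.4721011028847))
```

The left wheel reads about 92° by its red lines, against 90° for digit 2. The middle wheel sits near 3 minus 5° and needs about +41 mm of roll. Moving to the middle wheel.

```bash
python3 -m handwheel '[{"claw":0,"travel":[0.0054,-0.0155,0],"twist":[0,0,0]},{"claw":0,"travel":[0.0054,-0.0155,0],"twist":[0,0,0]},{"claw":0,"travel":[0.0055,-0.0154,0],"twist":[0,0,0]},{"claw":0,"travel":[0,0,-0.02],"twist":[0,0,0]},{"claw":0,"travel":[0,0,-0.018],"twist":[0,0,0]},{"claw":0,"travel":[0,0,0],"twist":[0,0,0]},{"claw":0,"travel":[0,0,0],"twist":[0,0,0]}]'
python3 -m handwheel '[{"claw":0,"travel":[0,0,-0.001],"twist":[0,0,0]},{"claw":0,"travel":[0,0,-0.001],"twist":[0,0,0]},{"claw":0,"travel":[0,0,0],"twist":[0,0,0]}]'
```

```text
t: 8.72
tcp_pos: [0.5463, 0.108, 0.1176]
tcp_rot: [0.65, 0.76, -0.001, -0.001]
wrist_force: [0.2, -0.4, 0.2]
opening: -0.0
t: 8.97
tcp_pos: [0.5471, 0.1087, 0.117]
tcp_rot: [0.65, 0.76, 0.0, 0.0]
wrist_force: [-0.0, 0.5, 0.1]
opening: 0.0004
```

```bash
python3 -m handwheel '[{"claw":0,"travel":[0,0,-0.001],"twist":[0,0,0]},{"claw":0,"travel":[0,0,0],"twist":[0,0,0]}]'
```

```text
t: 9.13
tcp_pos: [0.5472, 0.1086, 0.1162]
tcp_rot: [0.65, 0.76, 0.0, 0.0]
wrist_force: [-0.6, 2.0, 2.8]
opening: 0.0004
```

```bash
python3 -m handwheel '[{"claw":0,"travel":[0,0,-0.001],"twist":[0,0,0]},{"claw":0,"travel":[0,0,0],"twist":[0,0,0]}]'
```

```text
t: 9.3
tcp_pos: [0.5472, 0.1086, 0.1152]
tcp_rot: [0.65, 0.76, 0.0, 0.0]
wrist_force: [-1.4, 1.0, 6.1]
opening: 0.0004
```

```bash
python3 -m handwheel '[{"claw":0,"travel":[0,0,-0.001],"twist":[0,0,0]},{"claw":0,"travel":[0,0,0],"twist":[0,0,0]}]'
```

```text
t: 9.47
tcp_pos: [0.5473, 0.1086, 0.1144]
tcp_rot: [0.65, 0.76, 0.001, 0.0]
wrist_force: [-1.3, -0.0, 7.3]
opening: 0.0004
```

Middle contact is at TCP z≈0.1163 and the press is 7 N. Rolling +16 mm.

```bash
python3 -m handwheel '[{"claw":0,"travel":[0.002,0.0003,0],"twist":[0,0,0]},{"claw":0,"travel":[0.002,0.0003,0],"twist":[0,0,0]},{"claw":0,"travel":[0.002,0.0003,0],"twist":[0,0,0]}]'
```

```text
t: 9.72
tcp_pos: [0.5531, 0.1095, 0.1145]
tcp_rot: [0.65, 0.76, 0.0, 0.0]
wrist_force: [-2.6, 0.2, 7.9]
opening: 0.0001
```

```bash
python3 -m handwheel '[{"claw":0,"travel":[0.002,0.0003,0],"twist":[0,0,0]},{"claw":0,"travel":[0.002,0.0003,0],"twist":[0,0,0]},{"claw":0,"travel":[0.002,0.0003,0],"twist":[0,0,0]}]'
```

```text
t: 9.97
tcp_pos: [0.5591, 0.1105, 0.1145]
tcp_rot: [0.65, 0.76, 0.0, 0.0]
wrist_force: [-2.3, 1.2, 8.0]
opening: 0.0005
```

```bash
python3 -m handwheel '[{"claw":0,"travel":[0.002,0.0003,0],"twist":[0,0,0]},{"claw":0,"travel":[0.002,0.0003,0],"twist":[0,0,0]},{"claw":0,"travel":[0,0,0],"twist":[0,0,0]}]'
```

```text
t: 10.22
tcp_pos: [0.5634, 0.1111, 0.1145]
tcp_rot: [0.65, 0.76, 0.001, 0.0]
wrist_force: [-1.5, 1.1, 6.4]
opening: 0.0005
```

Lift, return 16 mm, lower again and check the force.

```bash
python3 -m handwheel '[{"claw":0,"travel":[0,0,0.008],"twist":[0,0,0]},{"claw":0,"travel":[0,0,0],"twist":[0,0,0]},{"claw":0,"travel":[-0.008,-0.0012,0],"twist":[0,0,0]},{"claw":0,"travel":[-0.008,-0.0012,0],"twist":[0,0,0]},{"claw":0,"travel":[0,0,0],"twist":[0,0,0]},{"claw":0,"travel":[0,0,-0.005],"twist":[0,0,0]},{"claw":0,"travel":[0,0,-0.0015],"twist":[0,0,0]},{"claw":0,"travel":[0,0,-0.0015],"twist":[0,0,0]},{"claw":0,"travel":[0,0,0],"twist":[0,0,0]},{"claw":0,"travel":[0,0,0],"twist":[0,0,0]}]'
```

```text
t: 11.05
tcp_pos: [0.5474, 0.1083, 0.1143]
tcp_rot: [0.65, 0.76, 0.0, 0.0]
wrist_force: [-2.2, 0.3, 8.3]
opening: 0.0006
```

```bash
python3 -m handwheel '[{"claw":0,"travel":[0.002,0.0003,0],"twist":[0,0,0]},{"claw":0,"travel":[0.002,0.0003,0],"twist":[0,0,0]},{"claw":0,"travel":[0.002,0.0003,0],"twist":[0,0,0]},{"claw":0,"travel":[0.002,0.0003,0],"twist":[0,0,0]}]'
```

```text
t: 11.38
tcp_pos: [0.5554, 0.1096, 0.1143]
tcp_rot: [0.65, 0.76, 0.0, 0.0]
wrist_force: [-1.4, -0.7, 7.1]
opening: 0.0005
```

```bash
python3 -m handwheel '[{"claw":0,"travel":[0.002,0.0003,0],"twist":[0,0,0]},{"claw":0,"travel":[0.002,0.0003,0],"twist":[0,0,0]},{"claw":0,"travel":[0.002,0.0003,0],"twist":[0,0,0]},{"claw":0,"travel":[0.002,0.0003,0],"twist":[0,0,0]},{"claw":0,"travel":[0,0,0],"twist":[0,0,0]}]'
python3 -m handwheel '[{"claw":0,"travel":[0,0,0.008],"twist":[0,0,0]},{"claw":0,"travel":[-0.004,-0.0006,0.02],"twist":[0,0,0]},{"claw":0,"travel":[-0.011,-0.0017,0.018],"twist":[0,0,0]},{"claw":0,"travel":[-0.011,-0.0017,0],"twist":[0,0,0]},{"claw":0,"travel":[0,0,0],"twist":[0,0,0]},{"claw":0,"travel":[0,0,0],"twist":[0,0,0]}]'
python3 - <<'E'
from h import *
s=arm.read_state(); print(tobox(s["tcp_pos"])); np.save("w6.npy",np.r_[s["tcp_pos"],s["tcp_rot"]])
im=grab_frame("wrist")[:,:,::-1]; cv2.imwrite("pics/w6.png",im)
cv2.imwrite("pics/w6c.png",cv2.resize(im[130:310,150:410],None,fx=3,fy=3,interpolation=cv2.INTER_CUBIC))
E
```

```text
t: 11.8
tcp_pos: [0.5638, 0.1109, 0.1144]
tcp_rot: [0.65, 0.76, 0.001, 0.0]
wrist_force: [-2.1, 0.2, 8.1]
opening: -0.0
t: 12.3
tcp_pos: [0.5369, 0.1067, 0.1596]
tcp_rot: [0.65, 0.76, -0.0, -0.0]
wrist_force: [0.2, -0.3, -0.6]
opening: 0.0005
(np.float64(-8.613512445014818), np.float64(-0.17094397494997193), np.float64(159.6359922625519))
```

View pics/w6c.png

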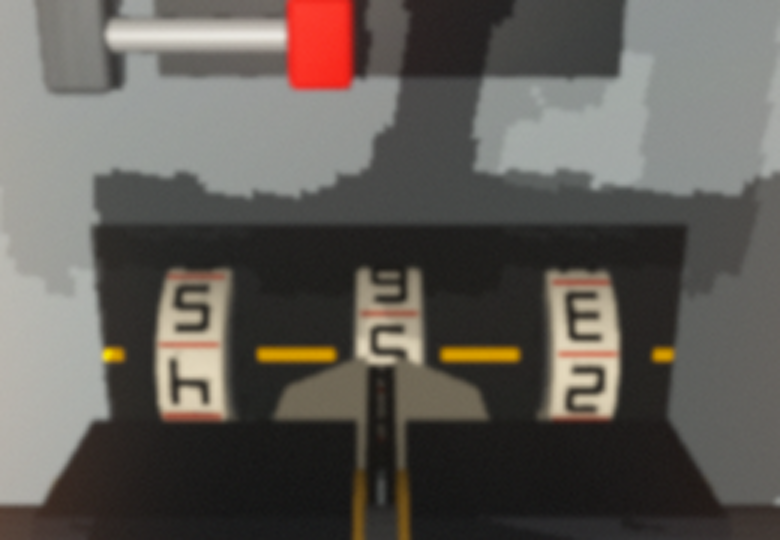

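Run:
```python
from h import *
q=np.load("w6.npy"); C=cam("wrist",dict(tcp_pos=q[:3],tcp_rot=q[3:]))
for nm,u,v,dh in [("L 2|3",588,353,.0013),("L 3|4",580,282,.0013),("M 5|6",390,313,.0043),("R 4|5",190,344,0),("R 3|4",190,416,0),("R 5|6",197,275,0)]:
    print(nm,np.round(wang(C,150+u/3,130+v/3,dh),1))
# yellow line x
print(tobox(onplane("wrist",150+295/3,130+355/3,.08,C=C)),tobox(onplane("wrist",150+480/3,130+354/3,.08,C=C)))
```

```text
L 2|3 [-20.9  49.6]
L 3|4 [-67.   49.4]
M 5|6 [-47.3   1.6]
R 4|5 [-24.4 -47.1]
R 3|4 [ 23.6 -48.2]
R 5|6 [-71.1 -47.3]
(np.float64(10.24532197961686), np.float64(-23.13062047093524), np.float64(80.00000000000001)) (np.float64(9.85198940286494), np.float64(25.570680505857865), np.float64(80.00000000000001))
```

L is about 1.6° from square and M (digit 5) needs another ~25°, so +10.5 mm.

```bash
python3 -m handwheel '[{"claw":0,"travel":[0.0066,0.001,-0.01],"twist":[0,0,0]},{"claw":0,"travel":[0.0066,0.0012,-0.018],"twist":[0,0,0]},{"claw":0,"travel":[0,0,-0.013],"twist":[0,0,0]},{"claw":0,"travel":[0,0,0],"twist":[0,0,0]},{"claw":0,"travel":[0,0,-0.0022],"twist":[0,0,0]},{"claw":0,"travel":[0,0,-0.001],"twist":[0,0,0]},{"claw":0,"travel":[0,0,-0.001],"twist":[0,0,0]},{"claw":0,"travel":[0,0,0],"twist":[0,0,0]},{"claw":0,"travel":[0,0,0],"twist":[0,0,0]}]'
```

```text
t: 13.1
tcp_pos: [0.5505, 0.1089, 0.1153]
tcp_rot: [0.65, 0.76, 0.0, 0.0]
wrist_force: [-1.2, -0.7, 5.5]
opening: 0.0004
```

```bash
python3 -m handwheel '[{"claw":0,"travel":[0.002,0.0003,-0.0005],"twist":[0,0,0]},{"claw":0,"travel":[0.002,0.0003,0],"twist":[0,0,0]},{"claw":0,"travel":[0.002,0.0003,0],"twist":[0,0,0]},{"claw":0,"travel":[0.002,0.0003,0],"twist":[0,0,0]},{"claw":0,"travel":[0.002,0.0003,0],"twist":[0,0,0]},{"claw":0,"travel":[0.0008,0.0001,0],"twist":[0,0,0]},{"claw":0,"travel":[0,0,0],"twist":[0,0,0]},{"claw":0,"travel":[0,0,0],"twist":[0,0,0]}]'
python3 -m handwheel '[{"claw":0,"travel":[0,0,0.008],"twist":[0,0,0]},{"claw":0,"travel":[0,0,0.02],"twist":[0,0,0]},{"claw":0,"travel":[0,0,0],"twist":[0,0,0]}]'
python3 - <<'E'
from h import *
s=arm.read_state(); p=s["tcp_pos"];print(tobox(p), box(18.7,-48,p[2]*1e3)-p)
E
```

```text
t: 13.77
tcp_pos: [0.5615, 0.1106, 0.115]
tcp_rot: [0.65, 0.76, 0.001, 0.0]
wrist_force: [-1.9, -1.5, 6.1]
opening: 0.0003
t: 14.02
tcp_pos: [0.5628, 0.1107, 0.1453]
tcp_rot: [0.65, 0.76, 0.002, 0.002]
wrist_force: [1.1, -1.2, 0.9]
opening: 0.0001
(np.float64(17.60834190440908), np.float64(-0.14687571062946594), np.float64(145.32597244092634)) [ 0.00835853 -0.04713012  0.        ]
```

Now the right wheel.

```bash
python3 -m handwheel '[{"claw":0,"travel":[0.0028,-0.0157,0],"twist":[0,0,0]},{"claw":0,"travel":[0.0028,-0.0157,0],"twist":[0,0,0]},{"claw":0,"travel":[0.0028,-0.0157,0],"twist":[0,0,0]},{"claw":0,"travel":[0,0,-0.012],"twist":[0,0,0]},{"claw":0,"travel":[0,0,-0.011],"twist":[0,0,0]},{"claw":0,"travel":[0,0,0],"twist":[0,0,0]},{"claw":0,"travel":[0,0,0],"twist":[0,0,0]}]'
python3 -m handwheel '[{"claw":0,"travel":[0,0,-0.001],"twist":[0,0,0]},{"claw":0,"travel":[0,0,0],"twist":[0,0,0]}]'
python3 - <<'E'
from h import *
s=arm.read_state(); p=s["tcp_pos"];print(tobox(p))
E
```

```text
t: 14.6
tcp_pos: [0.5688, 0.0638, 0.1181]
tcp_rot: [0.65, 0.76, -0.001, -0.001]
wrist_force: [0.1, 1.3, -0.1]
opening: 0.0007
t: 14.77
tcp_pos: [0.5695, 0.0639, 0.1181]
tcp_rot: [0.649, 0.76, 0.0, 0.0]
wrist_force: [-0.5, -0.1, -0.7]
opening: 0.0002
(np.float64(17.080438706071675), np.float64(-47.447755670774484), np.float64(118.11512068050469))
```

```bash
python3 -m handwheel '[{"claw":0,"travel":[0,0,-0.001],"twist":[0,0,0]},{"claw":0,"travel":[0,0,0],"twist":[0,0,0]}]'
```

```text
t: 14.93
tcp_pos: [0.5694, 0.0637, 0.1171]
tcp_rot: [0.65, 0.76, 0.0, 0.0]
wrist_force: [0.0, -0.8, 0.1]
opening: 0.0005
```

```bash
python3 -m handwheel '[{"claw":0,"travel":[0,0,-0.001],"twist":[0,0,0]},{"claw":0,"travel":[0,0,0],"twist":[0,0,0]}]'
```

```text
t: 15.1
tcp_pos: [0.5696, 0.0635, 0.1162]
tcp_rot: [0.65, 0.76, 0.0, 0.0]
wrist_force: [-0.0, 0.2, 1.8]
opening: 0.0005
```

```bash
python3 -m handwheel '[{"claw":0,"travel":[0,0,-0.001],"twist":[0,0,0]},{"claw":0,"travel":[0,0,0],"twist":[0,0,0]}]'
```

```text
t: 15.27
tcp_pos: [0.5696, 0.0635, 0.1153]
tcp_rot: [0.65, 0.76, 0.0, 0.0]
wrist_force: [-0.5, 1.2, 3.7]
opening: 0.0003
```

```bash
python3 -m handwheel '[{"claw":0,"travel":[0,0,-0.0013],"twist":[0,0,0]},{"claw":0,"travel":[0,0,0],"twist":[0,0,0]},{"claw":0,"travel":[-0.002,-0.0003,0],"twist":[0,0,0]},{"claw":0,"travel":[-0.002,-0.0003,0],"twist":[0,0,0]}]'
```

```text
t: 15.6
tcp_pos: [0.5669, 0.0631, 0.1147]
tcp_rot: [0.65, 0.76, 0.002, 0.001]
wrist_force: [2.3, 2.3, 6.0]
opening: 0.0
```

```bash
python3 -m handwheel '[{"claw":0,"travel":[-0.002,-0.0003,0],"twist":[0,0,0]},{"claw":0,"travel":[-0.002,-0.0003,0],"twist":[0,0,0]},{"claw":0,"travel":[-0.002,-0.0003,0],"twist":[0,0,0]},{"claw":0,"travel":[-0.002,-0.0003,0],"twist":[0,0,0]}]'
```

```text
t: 15.93
tcp_pos: [0.5588, 0.0618, 0.1147]
tcp_rot: [0.65, 0.76, 0.002, 0.001]
wrist_force: [1.9, 1.4, 5.9]
opening: 0.0007
```

```bash
python3 -m handwheel '[{"claw":0,"travel":[-0.002,-0.0003,0],"twist":[0,0,0]},{"claw":0,"travel":[-0.002,-0.0003,0],"twist":[0,0,0]},{"claw":0,"travel":[-0.0006,-0.0001,0],"twist":[0,0,0]},{"claw":0,"travel":[0,0,0],"twist":[0,0,0]}]'
python3 -m handwheel '[{"claw":0,"travel":[0,0,0.008],"twist":[0,0,0]},{"claw":0,"travel":[-0.004,-0.0006,0.02],"twist":[0,0,0]},{"claw":0,"travel":[-0.01,0.005,0.018],"twist":[0,0,0]},{"claw":0,"travel":[-0.01,0.03,0],"twist":[0,0,0]},{"claw":0,"travel":[0,0.02,0],"twist":[0,0,0]},{"claw":0,"travel":[0,0,0],"twist":[0,0,0]},{"claw":0,"travel":[0,0,0],"twist":[0,0,0]}]'
python3 - <<'E'
from h import *
s=arm.read_state(); print(tobox(s["tcp_pos"])); np.save("w7.npy",np.r_[s["tcp_pos"],s["tcp_rot"]])
im=grab_frame("wrist")[:,:,::-1]; cv2.imwrite("pics/w7.png",im)
cv2.imwrite("pics/w7c.png",cv2.resize(im[130:310,150:410],None,fx=3,fy=3,interpolation=cv2.INTER_CUBIC))
E
```

```text
t: 16.27
tcp_pos: [0.5541, 0.0611, 0.1147]
tcp_rot: [0.65, 0.76, 0.001, 0.001]
wrist_force: [1.3, -0.1, 6.1]
opening: 0.0004
t: 16.85
tcp_pos: [0.5285, 0.1159, 0.1597]
tcp_rot: [0.649, 0.761, -0.0, -0.0]
wrist_force: [-0.3, 0.2, -0.3]
opening: 0.0006
(np.float64(-15.520809523703432), np.float64(10.138488539436384), np.float64(159.74791087809297))
```

View pics/w7c.png

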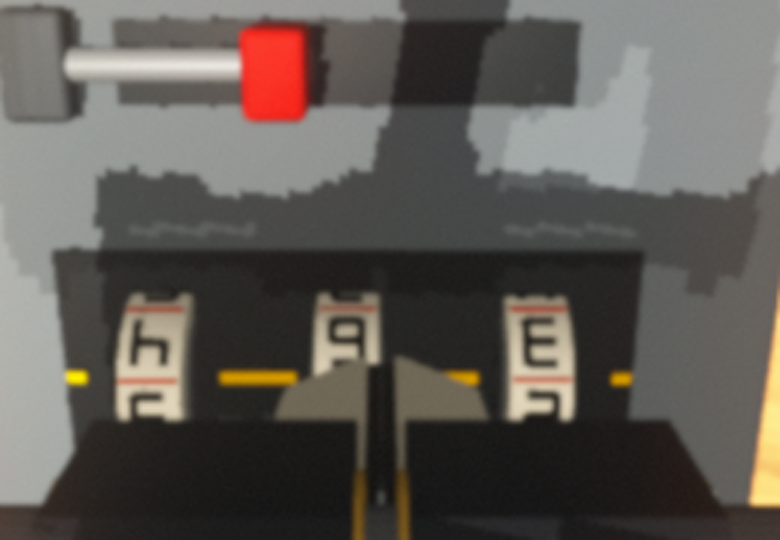

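```bash
python3 -m handwheel '[{"claw":0,"travel":[-0.01,-0.01,0.03],"twist":[0,0,0]},{"claw":0,"travel":[-0.03,-0.02,0.03],"twist":[0,0,0]},{"claw":0,"travel":[-0.03,0,0],"twist":[0,0,0]},{"claw":0,"travel":[0,0,0],"twist":[0,0,0]},{"claw":0,"travel":[0,0,0],"twist":[0,0,0]},{"claw":0,"travel":[0,0,0],"twist":[0,0,0]}]'
python3 - <<'E'
from h import *
q=np.load("w7.npy"); C=cam("wrist",dict(tcp_pos=q[:3],tcp_rot=q[3:]))
for nm,u,v,dh in [("L 2|3",540,379,.0013),("L 3|4",535,309,.0013),("R 3|4",150,381,.0023),("R 4|5",157,309,.0023)]:
    print(nm,np.round(wang(C,150+u/3,130+v/3,dh),1))
s=arm.read_state(); print(tobox(s["tcp_pos"])); np.save("w8.npy",np.r_[s["tcp_pos"],s["tcp_rot"]])
im=grab_frame("wrist")[:,:,::-1]; cv2.imwrite("pics/w8.png",im)
C=cam("wrist",s); c=proj("wrist",box(10,0,98),C=C).astype(int); print(c)
u0,v0=c[0]-110,c[1]-70; print(u0,v0)
cv2.imwrite("pics/w8c.png",cv2.resize(im[v0:v0+140,u0:u0+220],None,fx=3.6,fy=3.6,interpolation=cv2.INTER_CUBIC))
E
```

```text
t: 17.4
tcp_pos: [0.4628, 0.0869, 0.2163]
tcp_rot: [0.65, 0.76, 0.0, 0.0]
wrist_force: [1.3, -0.4, -0.0]
opening: 0.0005
L 2|3 [-20.9  48.7]
L 3|4 [-65.9  48.7]
R 3|4 [-19.9 -46.4]
R 4|5 [-65.9 -46.7]
(np.float64(-84.86724030113166), np.float64(-8.460219010206396), np.float64(216.2646767439335))
[285 302]
175 232
```

View pics/w8c.png

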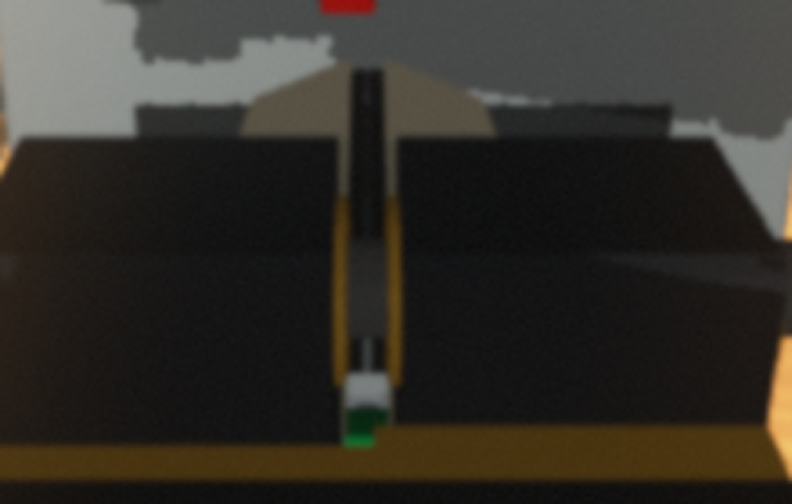

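I moved the wrong way: the gripper hides the wheels from here. Moving to +x instead.

```bash
python3 -m handwheel '[{"claw":0,"travel":[0.04,0.006,0],"twist":[0,0,0]},{"claw":0,"travel":[0.04,0.006,0],"twist":[0,0,0]},{"claw":0,"travel":[0.04,0.006,0],"twist":[0,0,0]},{"claw":0,"travel":[0,0,0],"twist":[0,0,0]},{"claw":0,"travel":[0,0,0],"twist":[0,0,0]},{"claw":0,"travel":[0,0,0],"twist":[0,0,0]}]'
python3 - <<'E'
from h import *
s=arm.read_state(); print(tobox(s["tcp_pos"])); np.save("w9.npy",np.r_[s["tcp_pos"],s["tcp_rot"]])
im=grab_frame("wrist")[:,:,::-1]; cv2.imwrite("pics/w9.png",im)
C=cam("wrist",s); c=proj("wrist",box(10,0,98),C=C).astype(int); print(c)
u0,v0=c[0]-110,c[1]-70; print(u0,v0)
cv2.imwrite("pics/w9c.png",cv2.resize(im[v0:v0+140,u0:u0+220],None,fx=3.5,fy=3.5,interpolation=cv2.INTER_CUBIC))
E
```

```text
t: 17.95
tcp_pos: [0.582, 0.1055, 0.2148]
tcp_rot: [0.65, 0.76, -0.001, -0.001]
wrist_force: [-0.6, 0.1, 0.2]
opening: 0.0005
(np.float64(35.70956130988399), np.float64(-8.276272999741488), np.float64(214.80425685387914))
[287 183]
177 113
```

View pics/w9c.png

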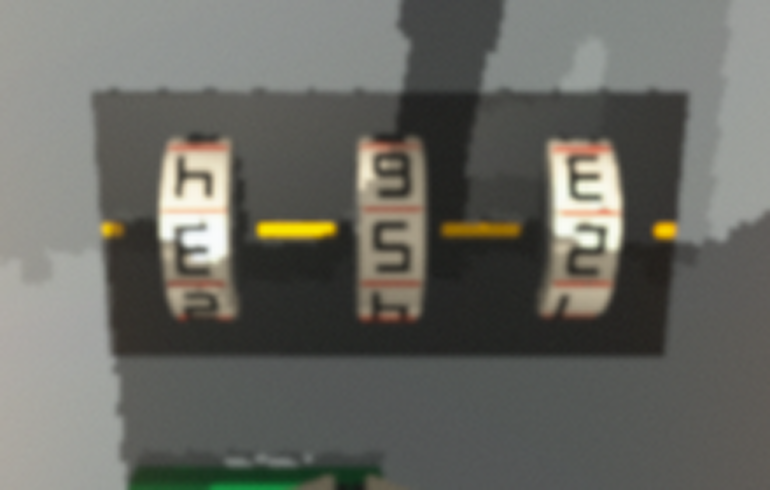

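Run:
```python
from h import *
q=np.load("w9.npy"); C=cam("wrist",dict(tcp_pos=q[:3],tcp_rot=q[3:]))
for nm,u,v,dh in [("R 3|4",195,211,.0023),("R 2|3",198,284,.0023),("M 5|6",392,210,.0043),("M 4|5",390,284,.0043),("L 2|3",588,212,.0013),("L 1|2",580,284,.0013)]:
    print(nm,np.round(wang(C,177+u/3.5,113+v/3.5,dh),1))
for u in (295,480): print(tobox(onplane("wrist",177+u/3.5,113+230/3.5,.08,C=C)))
s=arm.read_state();p=s["tcp_pos"]; print(box(-72,-43,p[2]*1e3)-p)
```

```text
R 3|4 [-21.1 -46.3]
R 2|3 [ 24.1 -46.4]
M 5|6 [-22.8   1.5]
M 4|5 [22.2  1.2]
L 2|3 [-20.5  49.4]
L 1|2 [24.2 48.8]
(np.float64(9.85488877332676), np.float64(-23.002299645643756), np.float64(80.00000000000001))
(np.float64(9.746331307570754), np.float64(25.429777151200792), np.float64(80.00000000000001))
[-0.10077056 -0.05072245  0.        ]
```

The code 2-5-3 is within about 2° of square on all three wheels. For the bolt I'll rotate back by 90° so the flat pad edge pushes the knob, and go above the gap between knob and keeper.

```bash
python3 -m handwheel '[{"claw":0,"travel":[-0.01,-0.005,0],"twist":[0,0,-6.9]},{"claw":0,"travel":[-0.01,-0.005,0],"twist":[0,0,-6.9]},{"claw":0,"travel":[-0.01,-0.005,0],"twist":[0,0,-6.9]},{"claw":0,"travel":[-0.01,-0.005,0],"twist":[0,0,-6.9]},{"claw":0,"travel":[-0.01,-0.005,0],"twist":[0,0,-6.9]},{"claw":0,"travel":[-0.01,-0.005,0],"twist":[0,0,-6.9]},{"claw":0,"travel":[-0.01,-0.005,0],"twist":[0,0,-6.9]},{"claw":0,"travel":[-0.01,-0.005,0],"twist":[0,0,-6.9]},{"claw":0,"travel":[-0.01,-0.005,0],"twist":[0,0,-6.9]},{"claw":0,"travel":[-0.0108,-0.0057,0],"twist":[0,0,-6.9]}]'
python3 -m handwheel '[{"claw":0,"travel":[0,0,-0.02],"twist":[0,0,-6.9]},{"claw":0,"travel":[0,0,-0.03],"twist":[0,0,-6.9]},{"claw":0,"travel":[0,0,-0.02],"twist":[0,0,-7.1]},{"claw":0,"travel":[0,0,0],"twist":[0,0,0]},{"claw":0,"travel":[0,0,0],"twist":[0,0,0]},{"claw":0,"travel":[0,0,0],"twist":[0,0,0]}]'
python3 - <<'E'
from h import *
s=arm.read_state(); p=s["tcp_pos"]; print(tobox(p),s["wrist_force"], box(-72,-43,p[2]*1e3)-p)
x=R.from_quat(s["tcp_rot"]).as_matrix(); print(np.degrees(np.arctan2(x[1,0],x[0,0])))
im=grab_frame("side")[170:330,170:360,::-1]; cv2.imwrite("pics/side10.png",cv2.resize(im,None,fx=3.7,fy=3.7,interpolation=cv2.INTER_CUBIC))
E
```

```text
t: 18.83
tcp_pos: [0.4799, 0.0547, 0.217]
tcp_rot: [0.967, 0.256, 0.001, 0.0]
wrist_force: [-0.2, 0.1, -0.5]
opening: 0.0006
t: 19.33
tcp_pos: [0.4818, 0.0548, 0.1478]
tcp_rot: [0.997, 0.081, 0.001, 0.0]
wrist_force: [-0.2, 0.2, 0.3]
opening: 0.0002
(np.float64(-70.9630533621112), np.float64(-43.08462933732674), np.float64(147.83979996786343)) [-0.19985298  0.19826166  0.32478948] [-1.03775225e-03 -7.40994542e-05  0.00000000e+00]
9.268327009231893
```

View pics/side10.png

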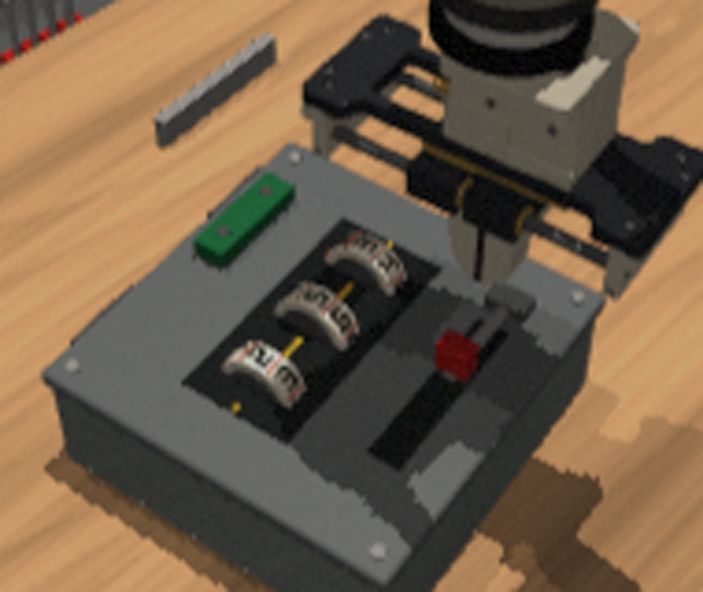

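The side view shows the fingertip above the rod, between the keeper (505,300) and knob (457,355). Descending.

```bash
python3 -m handwheel '[{"claw":0,"travel":[-0.001,0,-0.015],"twist":[0,0,-0.5]},{"claw":0,"travel":[0,0,-0.012],"twist":[0,0,0]},{"claw":0,"travel":[0,0,-0.006],"twist":[0,0,0]},{"claw":0,"travel":[0,0,0],"twist":[0,0,0]},{"claw":0,"travel":[0,0,0],"twist":[0,0,0]}]'
python3 -m handwheel '[{"claw":0,"travel":[0,0,-0.002],"twist":[0,0,0]},{"claw":0,"travel":[0,0,-0.002],"twist":[0,0,0]},{"claw":0,"travel":[0,0,0],"twist":[0,0,0]}]'
python3 - <<'E'
from h import *
s=arm.read_state(); p=s["tcp_pos"]; print(tobox(p),s["wrist_force"])
E
```

```text
t: 19.8
tcp_pos: [0.4808, 0.0549, 0.1141]
tcp_rot: [0.997, 0.075, 0.001, 0.0]
wrist_force: [-0.4, -0.5, 0.2]
opening: 0.0005
t: 20.05
tcp_pos: [0.4805, 0.0549, 0.1095]
tcp_rot: [0.997, 0.075, 0.0, 0.0]
wrist_force: [0.7, 0.3, -0.1]
opening: 0.0003
(np.float64(-72.2555520276125), np.float64(-42.85202004236018), np.float64(109.45120270530582)) [ 0.6840884   0.32289542 -0.07016724]
```

```bash
python3 -m handwheel '[{"claw":0,"travel":[-0.0003,0.002,0],"twist":[0,0,0]},{"claw":0,"travel":[-0.0003,0.002,0],"twist":[0,0,0]},{"claw":0,"travel":[-0.0003,0.002,0],"twist":[0,0,0]},{"claw":0,"travel":[-0.0003,0.002,0],"twist":[0,0,0]},{"claw":0,"travel":[-0.0003,0.002,0],"twist":[0,0,0]},{"claw":0,"travel":[-0.0003,0.002,0],"twist":[0,0,0]}]'
```

```text
t: 20.55
tcp_pos: [0.4786, 0.0671, 0.1093]
tcp_rot: [0.997, 0.075, 0.0, 0.0]
wrist_force: [0.5, -0.8, 0.8]
opening: 0.0005
```

```bash
python3 -m handwheel '[{"claw":0,"travel":[-0.0003,0.002,0],"twist":[0,0,0]},{"claw":0,"travel":[-0.0003,0.002,0],"twist":[0,0,0]},{"claw":0,"travel":[-0.0003,0.002,0],"twist":[0,0,0]},{"claw":0,"travel":[-0.0003,0.002,0],"twist":[0,0,0]}]'
```

```text
t: 20.88
tcp_pos: [0.4774, 0.0747, 0.1093]
tcp_rot: [0.997, 0.075, 0.0, 0.0]
wrist_force: [-0.2, -3.5, 0.3]
opening: 0.0006
```

```bash
python3 -m handwheel '[{"claw":0,"travel":[-0.0003,0.002,0],"twist":[0,0,0]},{"claw":0,"travel":[-0.0003,0.002,0],"twist":[0,0,0]},{"claw":0,"travel":[-0.0003,0.002,0],"twist":[0,0,0]},{"claw":0,"travel":[-0.0003,0.002,0],"twist":[0,0,0]},{"claw":0,"travel":[-0.0003,0.002,0],"twist":[0,0,0]}]'
```

```text
t: 21.3
tcp_pos: [0.4758, 0.085, 0.1093]
tcp_rot: [0.997, 0.075, -0.0, 0.0]
wrist_force: [-0.8, -4.3, 1.2]
opening: 0.0004
```

```bash
python3 -m handwheel '[{"claw":0,"travel":[-0.0003,0.002,0],"twist":[0,0,0]},{"claw":0,"travel":[-0.0003,0.002,0],"twist":[0,0,0]},{"claw":0,"travel":[-0.0003,0.002,0],"twist":[0,0,0]},{"claw":0,"travel":[-0.0003,0.002,0],"twist":[0,0,0]},{"claw":0,"travel":[-0.0003,0.002,0],"twist":[0,0,0]}]'
```

```text
t: 21.72
tcp_pos: [0.4742, 0.0951, 0.1093]
tcp_rot: [0.997, 0.075, -0.0, 0.0]
wrist_force: [-0.7, -4.3, 3.0]
opening: 0.0004
```

```bash
python3 -m handwheel '[{"claw":0,"travel":[-0.0002,0.001,0],"twist":[0,0,0]},{"claw":0,"travel":[-0.0002,0.001,0],"twist":[0,0,0]},{"claw":0,"travel":[0,0,0],"twist":[0,0,0]}]'
```

```text
t: 21.97
tcp_pos: [0.4739, 0.0971, 0.1093]
tcp_rot: [0.997, 0.075, 0.0, -0.0]
wrist_force: [-0.6, -4.5, 1.7]
opening: 0.0008
```

```bash
python3 -m handwheel '[{"claw":0,"travel":[-0.0002,0.001,0],"twist":[0,0,0]},{"claw":0,"travel":[-0.0002,0.001,0],"twist":[0,0,0]},{"claw":0,"travel":[0,0,0],"twist":[0,0,0]}]'
python3 - <<'E'
from h import *
s=arm.read_state(); p=s["tcp_pos"]; print(tobox(p),s["wrist_force"])
E
```

```text
t: 22.22
tcp_pos: [0.4736, 0.0987, 0.1093]
tcp_rot: [0.997, 0.075, 0.0, 0.0]
wrist_force: [-1.2, -5.2, 2.9]
opening: 0.0002
(np.float64(-72.39080468000795), np.float64(1.5615099927579073), np.float64(109.2759370512706)) [-1.204511   -5.21288705  2.91118517]
```

```bash
python3 -m handwheel '[{"claw":0,"travel":[-0.0002,0.001,0],"twist":[0,0,0]},{"claw":0,"travel":[-0.0002,0.001,0],"twist":[0,0,0]},{"claw":0,"travel":[0,0,0],"twist":[0,0,0]}]'
```

```text
t: 22.47
tcp_pos: [0.4734, 0.1003, 0.1093]
tcp_rot: [0.997, 0.075, 0.0, 0.001]
wrist_force: [-0.1, -8.3, 2.0]
opening: 0.0004
```

```bash
python3 -m handwheel '[{"claw":0,"travel":[-0.0002,0.001,0],"twist":[0,0,0]},{"claw":0,"travel":[0,0,0],"twist":[0,0,0]},{"claw":0,"travel":[0,0,0],"twist":[0,0,0]}]'
```

```text
t: 22.72
tcp_pos: [0.4733, 0.1009, 0.1093]
tcp_rot: [0.997, 0.075, 0.0, 0.001]
wrist_force: [1.0, -9.8, 1.3]
opening: 0.0008
```

The force climbs at the knob's spring rate (about 10 N). Face position minus yield gives about 30 mm, so the bolt is on its stop. Backing off and lifting.

```bash
python3 -m handwheel '[{"claw":0,"travel":[0.0003,-0.002,0],"twist":[0,0,0]},{"claw":0,"travel":[0.0005,-0.003,0],"twist":[0,0,0]},{"claw":0,"travel":[0.0015,-0.01,0],"twist":[0,0,0]},{"claw":0,"travel":[0,0,0.005],"twist":[0,0,0]},{"claw":0,"travel":[0,0,0.03],"twist":[0,0,0]},{"claw":0,"travel":[0.01,0,0.04],"twist":[0,0,0]},{"claw":0,"travel":[0.035,0,0.02],"twist":[0,0,0]},{"claw":0,"travel":[0.03,0,0.02],"twist":[0,0,0]},{"claw":0,"travel":[0,0,0],"twist":[0,0,0]},{"claw":0,"travel":[0,0,0],"twist":[0,0,0]}]'
python3 -m handwheel '[{"claw":0,"travel":[0,0,0],"twist":[0,0,0]}]'
python3 - <<'E'
from h import *
s=arm.read_state(); print(tobox(s["tcp_pos"]),s["wrist_force"]); np.save("w11.npy",np.r_[s["tcp_pos"],s["tcp_rot"]])
im=grab_frame("wrist")[:,:,::-1]; cv2.imwrite("pics/w11.png",im)
im=grab_frame("side")[170:330,170:360,::-1]; cv2.imwrite("pics/side11.png",cv2.resize(im,None,fx=3.7,fy=3.7,interpolation=cv2.INTER_CUBIC))
E
```

```text
t: 23.55
tcp_pos: [0.5516, 0.0871, 0.2252]
tcp_rot: [0.997, 0.074, 0.001, -0.0]
wrist_force: [-0.9, -1.1, -1.7]
opening: 0.0003
t: 23.63
tcp_pos: [0.5492, 0.0871, 0.2235]
tcp_rot: [0.997, 0.075, -0.001, -0.0]
wrist_force: [0.5, -0.4, -0.6]
opening: 0.0006
(np.float64(0.5885278657945465), np.float64(-21.43926720303891), np.float64(223.45675330527814)) [ 0.47884603 -0.37540438 -0.59522881]
```

View pics/w11.png

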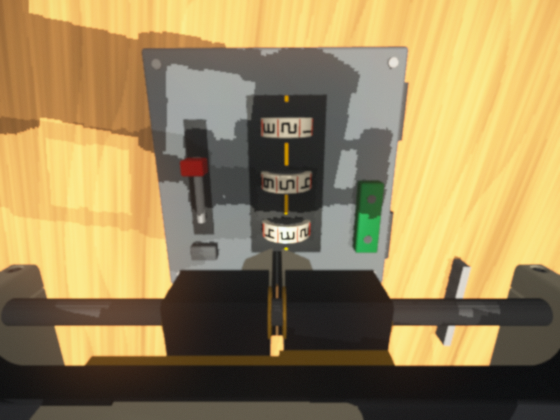

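View pics/side11.png

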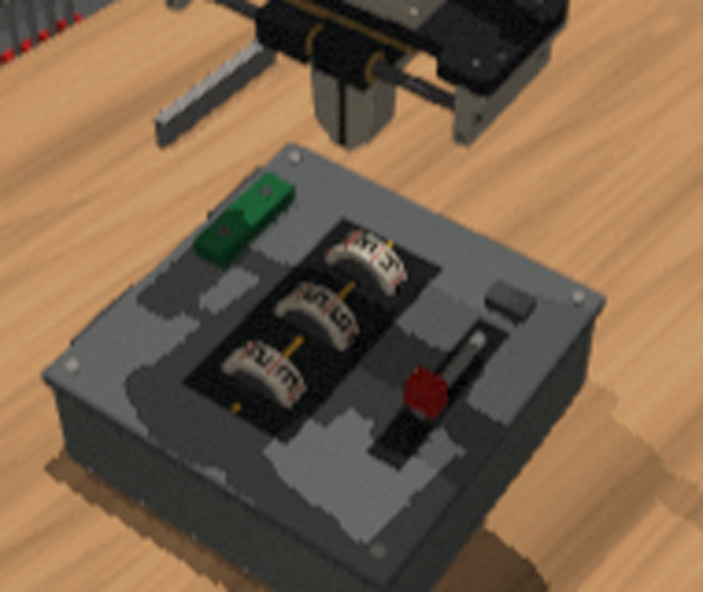

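The wheels show 2-5-3 and the knob has moved left. Measuring the knob's travel.

Run:
```python
from h import *
q=np.load("w11.npy"); C=cam("wrist",dict(tcp_pos=q[:3],tcp_rot=q[3:]))
im=cv2.imread("pics/w11.png"); h=cv2.cvtColor(im,cv2.COLOR_BGR2HSV)
m=(((h[...,0]<8)|(h[...,0]>172))&(h[...,1]>150)&(h[...,2]>80)); m[:140]=0;m[190:]=0;m[:,:170]=0;m[:,225:]=0
ys,xs=np.where(m); print(xs.min(),xs.max(),ys.min(),ys.max())
print([np.round(tobox(onplane("wrist",x,ys.min(),.105,C=C)),1) for x in (xs.min(),xs.max()+1)])
print([np.round(tobox(proj and onplane("wrist",(xs.min()+xs.max())/2,v,.105,C=C)),1) for v in range(ys.min(),ys.max()+2,2)])
q=np.load("w1.npy"); C=cam("wrist",dict(tcp_pos=q[:3],tcp_rot=q[3:])); print(np.round(tobox(onplane("wrist",203,205.5,.105,C=C)),1))
```

```text
180 205 158 176
[array([-81.2,  25.1, 105. ]), array([-59.2,  25. , 105. ])]
[array([-70.6,  25.1, 105. ]), array([-70.8,  23.4, 105. ]), array([-70.9,  21.7, 105. ]), array([-71.1,  20. , 105. ]), array([-71.2,  18.3, 105. ]), array([-71.4,  16.6, 105. ]), array([-71.5,  14.9, 105. ]), array([-71.7,  13.2, 105. ]), array([-71.8,  11.4, 105. ]), array([-72. ,   9.7, 105. ])]
[-70.9  -3.7 105. ]
```

```bash
python3 -m handwheel '[{"claw":0,"travel":[0,0,0],"twist":[0,0,0]},{"claw":0,"travel":[0,0,0],"twist":[0,0,0]},{"claw":0,"travel":[0,0,0],"twist":[0,0,0]}]'; python3 -c "
from plant import job_done; print(job_done())"
```

```text
t: 23.98
tcp_pos: [0.5498, 0.087, 0.2241]
tcp_rot: [0.997, 0.075, -0.0, -0.0]
wrist_force: [-0.3, 0.3, 0.8]
opening: 0.0005
the job is handed in; nothing more can be done
None
```

I rolled the three wheels to 2 - 5 - 3 one at a time, then slid the red bolt left to its stop. I handed the job in at about t = 24 s with the gripper clear of the box. No verdict was reported.

- **Code:** before I touched the bolt, the wheels' red lines put each digit within about 2° of square. The limit is about 10°. After the bolt push the pictures still show 2 - 5 - 3, but I did not measure the angles again.
- **Press force:** readings on the wheels, taken at the end of each move, stayed at or below about 8 N.
- **Bolt:** the pushing force reached about 10 N and climbed at the knob's spring rate, which means it was on its stop. Push distance less spring give puts the bolt at about 30 mm. The wrist picture agrees: the knob's edge read 25 mm, which is 22 mm once I allow for its visible side face.
- **Other things:** the jaw pad and the parallel bar look unmoved in the last pictures. I did not check the other loose parts again, but nothing was moved near them.
- **Disagreements:** the scene and side cameras differed by about 1 cm on the box centre, so I used the wrist camera, which matched the known knob and index-line positions. Early angle readings of the middle wheel differed by about 7°, so I looked again and finished it with a third, shorter roll.

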